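# Mark both sides of the instrument plates in the gang press

## Task

Take the safety block out of the press and park it on the rubber mat, then lift every plate out of the wooden rack and stand each in a press nest of its own, boss side towards the punches; slide the carriage fully closed on them and open it again, turn every plate round in the nests so its plain side meets the punches, and close and reopen the carriage once more. Finally put all the plates back fully home in rack slots, either way round, with the carriage left open and the block on its mat. Hold the plates only by their steel side edges, never letting the fingers touch the brass, and leave the oil can, spanner and sleeve alone.

Things in the scene. Friction and masses are not known exactly. Their poses are not given: they have to be found in the camera images.
- rack: Fixed wooden rack with four slots side by side, 86 x 200 mm, 40 mm high. Origin: centre of its underside, on the table. Slots run along the rack's x (62 mm long) and lie at rack y = -66, -22, +22, +66 mm; each is 8.5 mm wide, its floor at z = 10 mm, its mouth at z = 40 mm with 6 mm 45-degree lead-ins. One slot per plate; some slots are empty.
- press: Fixed small gang marking press: teal deck 10 mm thick with three upright slotted nests in a row along y. Origin: underside of the deck, under the middle nest. Nests at press x = 0, y = -60, 0, +60 mm. Beyond the nests (+x) stands a rail at x = 50 mm, up to z = 50 mm; nearer the robot runs the carriage bar at x = -50 mm, up to z = 58 mm.
- nest (a point): Centre of the middle nest's floor, 10 mm above the press origin. Each nest is a slot 8.5 mm wide in press y and 62 mm long in x. On its +y side a fixed steel anvil rises 50 mm above this floor, on its -y side the slot wall rises 30 mm; over that wall a punch on the carriage (top 48 mm above this floor) moves towards the anvil. The slot mouths have 6 mm 45-degree lead-ins.
- carriage (a joint): Position of the sliding carriage (red bar with three dark punch heads), m: 0 open, 0.026 fully closed; it slides towards press +y, with about 3 N of friction, stays where left, and moves all three punches together. Below 0.010 counts as open, from 0.0225 as closed.
- knob (a point): Middle of the black upright grip post of the carriage, 18 mm diameter, its top 18 mm above this point; the carriage bar's top is 24 mm below this point. It moves with the carriage.
- block: Loose bare aluminium safety block, 40 x 36 x 70 mm (x, y, z), 0.28 kg, origin at the centre of its underside. At the start it stands on the press deck just ahead of the carriage bar's +y end, at press (-50, 147) mm, and keeps the carriage from closing.
- block_mid (a point): Centre of the safety block, 35 mm above its underside.
- mat: Fixed black rubber mat, 90 x 90 x 3 mm, on the table; origin at the centre of its underside. Parking place of the safety block.
- plate1: Loose plate on edge: brass panel, bare steel strips 6 mm wide down both side edges, 56 mm wide (x), 6 mm thick (y), 110 mm high (z), 0.31 kg. Origin: centre of its lower edge. One side (-y) carries a round boss, 24 mm diameter, 4 mm proud, centred 88 mm up; the other side (+y) is plain. Hold it across the width, by the steel side edges. May be absent.
- plate1_panel: The brass middle of plate1 with its boss (44 mm wide, same origin and axes as plate1): fingers must not touch it.
- plate1_boss (a point): Point 15 mm out from the middle plane of plate1 on its boss side, 20 mm above its lower edge: tells which way it faces.
- plate2: Loose plate on edge: brass panel, bare steel strips 6 mm wide down both side edges, 56 mm wide (x), 6 mm thick (y), 110 mm high (z), 0.31 kg. Origin: centre of its lower edge. One side (-y) carries a round boss, 24 mm diameter, 4 mm proud, centred 88 mm up; the other side (+y) is plain. Hold it across the width, by the steel side edges. May be absent.
- plate2_panel: The brass middle of plate2 with its boss (44 mm wide, same origin and axes as plate2): fingers must not touch it.
- plate2_boss (a point): Point 15 mm out from the middle plane of plate2 on its boss side, 20 mm above its lower edge: tells which way it faces.
- plate3: Loose plate on edge: brass panel, bare steel strips 6 mm wide down both side edges, 56 mm wide (x), 6 mm thick (y), 110 mm high (z), 0.31 kg. Origin: centre of its lower edge. One side (-y) carries a round boss, 24 mm diameter, 4 mm proud, centred 88 mm up; the other side (+y) is plain. Hold it across the width, by the steel side edges. May be absent.
- plate3_panel: The brass middle of plate3 with its boss (44 mm wide, same origin and axes as plate3): fingers must not touch it.
- plate3_boss (a point): Point 15 mm out from the middle plane of plate3 on its boss side, 20 mm above its lower edge: tells which way it faces.
- plate4: Loose plate on edge: brass panel, bare steel strips 6 mm wide down both side edges, 56 mm wide (x), 6 mm thick (y), 110 mm high (z), 0.31 kg. Origin: centre of its lower edge. One side (-y) carries a round boss, 24 mm diameter, 4 mm proud, centred 88 mm up; the other side (+y) is plain. Hold it across the width, by the steel side edges. May be absent.
- plate4_panel: The brass middle of plate4 with its boss (44 mm wide, same origin and axes as plate4): fingers must not touch it.
- plate4_boss (a point): Point 15 mm out from the middle plane of plate4 on its boss side, 20 mm above its lower edge: tells which way it faces.
- oilcan: Steel oil can, 64 mm wide, 130 mm high; a bystander, loose, to be left alone. Origin: underside.
- wrench: Steel spanner lying flat; a bystander, loose, to be left alone. Origin: underside.
- sleeve: Brass sleeve standing upright, 28 mm wide, 50 mm high; a bystander, loose, to be left alone. Origin: underside.
There are look-alikes about, which are no part of the job. Of the things like the block, leave any that is pink; of the rest the larger one is meant. Leave any purple look-alike of the plate4 alone.

How it is judged:
By the outcome, as a careful person would: the job done as asked, in the order asked, and still so for the second after the job is handed in, with the robot touching nothing.
Of plate1, plate2, plate3, plate4 only 2 to 3 are there at a start; the rules pass over those that are not, and their reading is None.
At some moment in a run one of block may be knocked a few centimetres aside while the robot is not near it.
It also fails if it takes over 210 s, if anything falls off the work surface, if the arm or the gripper's body presses on something with over 40 N, if the wrist force passes 120 N, or if a joint passes its speed limit or range.

## Robot

A 7-joint arm with a two-finger parallel gripper is mounted at the origin on the work surface. World frame = base frame: x ahead of the robot, y to its left, z up, the work surface at z = 0. Lengths are in m, angles in rad, forces in N, time in s.
With the tool pointing down it reaches from about 0.425 to 0.925 m from the base axis. Payload 6.8 kg.
Tool frame: the origin (TCP) lies at the very end of the fingers, on their centre line; the grasp point (between the pads) lies 19 mm behind it; z points along the fingers, y is the line along which they close (so a half turn about z gives the same grasp; the last joint's range is limited). The gripper opens to 85 mm and grips with 20 to 120 N. Pads are 22 mm wide; open, the fingers measure 114 mm over their backs; the gripper's body (76 mm by 85 mm) begins 54 mm behind the grasp point. The pads swing forward as they close: fully open they stand 13 mm farther back than shut.
Start: joints at [1.17, 0.477, 0.022, 1.555, -0.011, 1.109, -0.083], TCP at [0.195, -0.646, 0.231] pointing down, gripper open.
Joint ranges: [-2.96, 2.96], [-0.34, 2.1], [-1.41, 1.46], [0.24, 2.44], [-1.37, 4.51], [0.17, 1.92], [-2.96, 2.96]. Speed limits (rad/s): [2.39, 2.39, 3.14, 3.14, 3.14, 3.14, 3.14].

## Interface

Orientations are given as a rotation vector (axis times angle).
In Python, from bench import r gives the robot as it stands. The module is installed in compiled form; this text tells all that it offers.
- The arm moves only by the tool servo_tool, never from a script. Its argument "commands" is a list of rows, each a list of 7 numbers: the turn, a rotation vector about the world's x, y, z in degrees, then the shift along the world's x, y, z in mm, then the closure, from 0 (fully open) to 1 (shut). A call has 1 to 5 rows; each row is the pose to reach, as a shift and turn from the pose commanded when the call began; what a row does not reach only later rows make up. A row lasts 1/12 s, in which the tool goes at most 41.7 mm and 7.16 degrees, less where a joint would pass 70% of its speed; a pose out of reach is approached as far as the arm can. A call with a gripper value outside its range is refused whole. The fingers move at their own pace and stop on an object; "force" is the grip in N (left out, the last holds). Time passes only in rows, so rows that repeat a pose let the fingers close. It gives the time, the measured TCP pose, the force, the opening and the grip force at its end, in the units of the state.
- r.get_obs(): the state, without advancing time (a new reading comes with each control period).
- r.grab_frame(name): name is "scene" or "top"; returns (picture, depth): 400x640x3 uint8, blue, green, red; 400x640 float32, m along the optical axis (not along the pixel's ray), 0 where there is no reading.
- r.camera_info(name): a dict with "vertical_fov" (degrees; the focal length in pixels is half the picture's height over the tangent of half this angle, whatever the lens; pixels are square), "cx", "cy" (the principal point, pixels), "D" ([k1, k2, p1, p2, k3] as OpenCV has them; the pictures are not rectified), "cam_to_world" (4x4, takes a point from camera to world coordinates). Camera axes: x right, y up, looking along -z (the intrinsics and any distortion apply to the point x, -y, -z); pixel columns grow to the right and rows downward; lengths in m; the calibration is good to about 2 mm. A picture is of the moment at which its call begins. camera_info takes no time and is no camera call.
- r.hand_in(): hands the job in; it is judged then, once.
The state is a dict: "clock": time; "joints": joint angles; "qvel": joint speeds; "tau": joint torques, N m; "tcp_pos": TCP position; "orientation": TCP orientation; "contact_force": force on the tool from outside, world axes, zero at the start; "moment": the same for the moment, N m; "grip_width": finger opening in m; "gripper_force": force on a finger pad.
Only numpy, scipy, OpenCV 4.12 (cv2) and the standard library are available. Lean on these libraries where they do the work, as an engineer would, in place of code of your own. Each camera call takes 0.05 s, during which the arm holds its last target. There are 200 camera calls.

## Working session

There is one attempt and no reset: what is moved stays moved. The work goes in short steps, Python scripts to look and compute and a tool call to move; the robot and the scene stay as the last step left them, time stands still between calls to the robot, and variables do not carry over. Pictures are saved under pics/ and viewed, at most 14 in all, crops included, and the job is handed in when it is done.

Besides the shell and the picture viewer there is one more tool, called as a command line: name --pt "numbers of a row" for each row, then --argument value for the rest. servo_tool: Moves the arm, as the interface text tells. Its arguments: {"type":"object","properties":{"commands":{"type":"array"},"force":{"type":"number"}},"required":["commands"]}

```bash
mkdir -p pics; cat > h.py <<'E'
import numpy as np, cv2
from bench import r
def cam(n):
    i=r.camera_info(n); f=200/np.tan(np.radians(i["vertical_fov"])/2)
    K=np.array([[f,0,i["cx"]],[0,f,i["cy"]],[0,0,1.]]); return K,np.array(i["D"],float),np.array(i["cam_to_world"])
def grab(n):
    p,d=r.grab_frame(n); np.savez(f"{n}.npz",p=p,d=d); return p,d
def load(n):
    z=np.load(f"{n}.npz"); return z["p"],z["d"]
def rays(n,uv):
    K,D,T=cam(n); u=cv2.undistortPoints(np.array(uv,float).reshape(-1,1,2),K,D)[:,0]
    return np.c_[u[:,0],-u[:,1],-np.ones(len(u))]@T[:3,:3].T, T[:3,3]
def atz(n,uv,z):  # pixel -> world at height z
    v,o=rays(n,uv); return o+v*((z-o[2])/v[:,2])[:,None]
def cloud(n,d):
    uv=np.stack(np.meshgrid(np.arange(640),np.arange(400)),-1).reshape(-1,2)
    v,o=rays(n,uv); P=o+v*d.reshape(-1,1); P[d.ravel()==0]=np.nan; return P.reshape(400,640,3)
def proj(n,P):
    K,D,T=cam(n); C=(np.array(P,float).reshape(-1,3)-T[:3,3])@T[:3,:3]
    return cv2.projectPoints(C*[1,-1,-1],np.zeros(3),np.zeros(3),K,D)[0][:,0]
E
python3 - <<'E'
from h import *
for n in("scene","top"):
    p,d=grab(n); cv2.imwrite(f"pics/{n}0.png",p); K,D,T=cam(n); print(n,K[0],D,T.round(3).tolist(),(d>0).mean())
print(r.get_obs())
E
```

```text
scene [501.66712741   0.         328.03528562] [-0.0910138  0.         0.         0.         0.       ] [[-0.753, -0.382, 0.536, 1.47], [0.658, -0.415, 0.628, 1.067], [-0.017, 0.826, 0.564, 0.991], [0.0, 0.0, 0.0, 1.0]] 0.97727734375
top [390.9896644    0.         319.33166648] [-0.03995884  0.          0.          0.          0.        ] [[-0.016, 0.991, -0.133, 0.449], [-1.0, -0.016, 0.004, 0.077], [0.002, 0.133, 0.991, 1.077], [0.0, 0.0, 0.0, 1.0]] 0.99602734375
{'clock': 0.1, 'joints': array([ 1.16990219,  0.4777151 ,  0.02235142,  1.55636322, -0.01151809,
        1.10928008, -0.08312352]), 'qvel': array([ 0.00087764, -0.00152996,  0.00047966, -0.00205409,  0.00016952,
       -0.00144733,  0.00039427]), 'tau': array([ 5.72972931e-03, -5.97757137e+01,  1.61424849e+00, -2.81955153e+01,
        1.28686058e-02,  5.04462878e-03,  7.16400699e-07]), 'tcp_pos': array([ 0.19465912, -0.64576431,  0.23042016]), 'orientation': array([-3.10640770e+00, -4.58015071e-01,  5.40242410e-04]), 'contact_force': array([-1.09377786, -0.00499679, -0.81963004]), 'moment': array([-0.06454254, -0.01391334, -0.01820897]), 'gripper_force': 0.0, 'grip_width': 0.08520235782470757}
```

View pics/scene0.png

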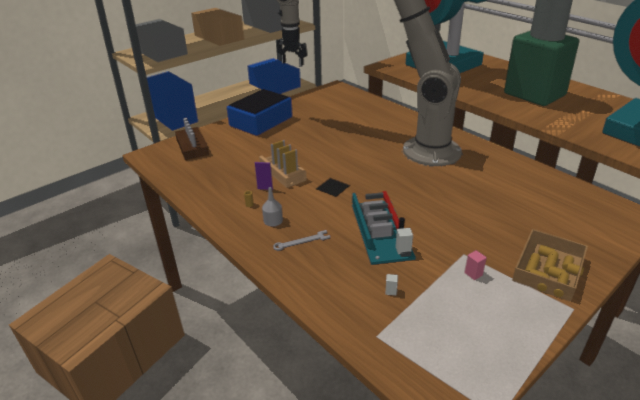

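View pics/top0.png

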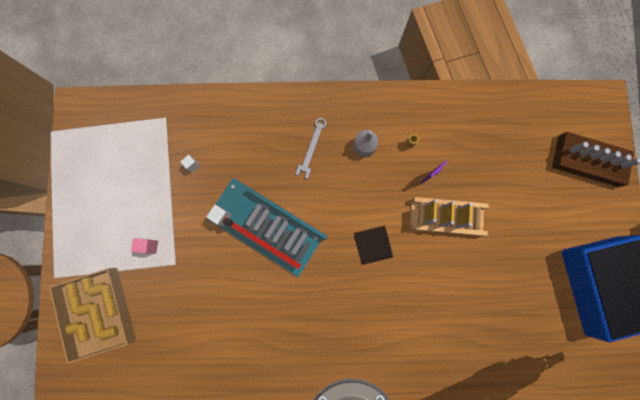

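The scene view has the press (~380,225), the rack with three plates (~283,165), a purple look-alike (263,177) and the mat (333,187). The top view has the block at (218,214), the press from (230,180) to (325,240), the mat at (373,245) and the rack at (449,217). I'll enlarge these.

```bash
python3 - <<'E'
from h import *
p,d=load("top")
a=cv2.resize(p[175:280,195:335],None,fx=5.7,fy=5.7,interpolation=cv2.INTER_CUBIC)
cv2.imwrite("pics/t1.png",a)
a=cv2.resize(p[190:270,350:500],None,fx=5.3,fy=5.3,interpolation=cv2.INTER_CUBIC)[:, :800]
cv2.imwrite("pics/t2.png",a[:,:795])
p,d=load("scene")
a=cv2.resize(p[135:200,240:350],None,fx=7,fy=7,interpolation=cv2.INTER_CUBIC)
cv2.imwrite("pics/s1.png",a)
E
```

```text
(no output)
```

View pics/t1.png

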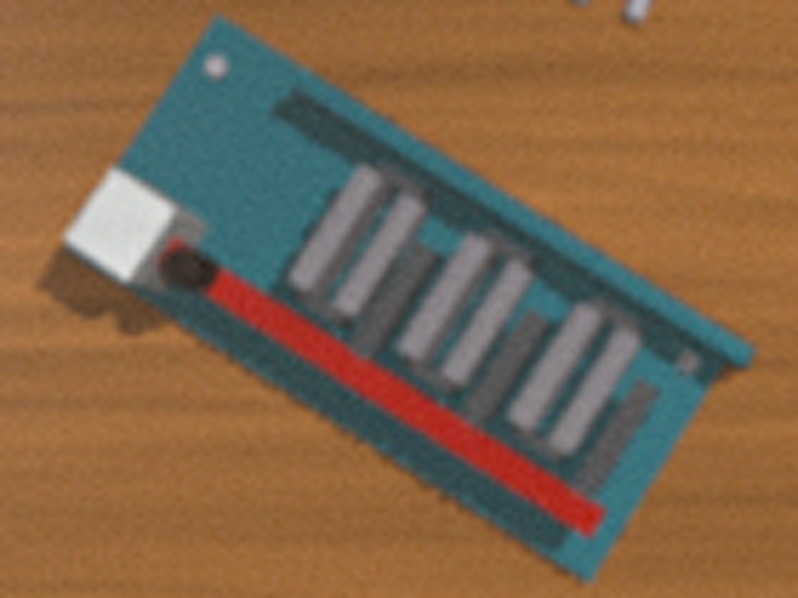

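View pics/t2.png

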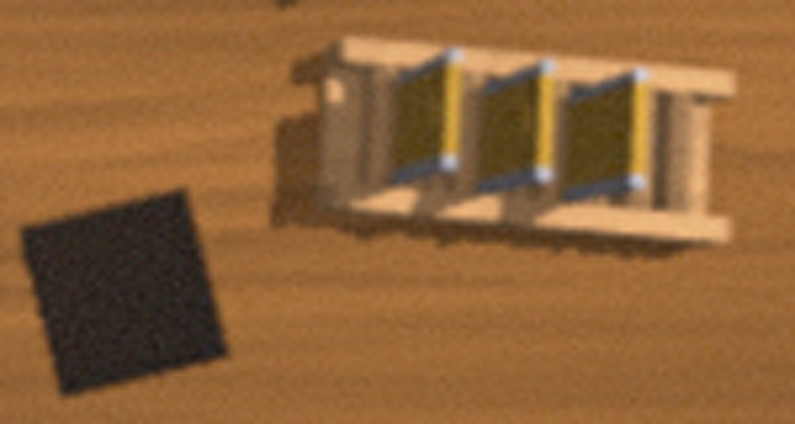

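View pics/s1.png

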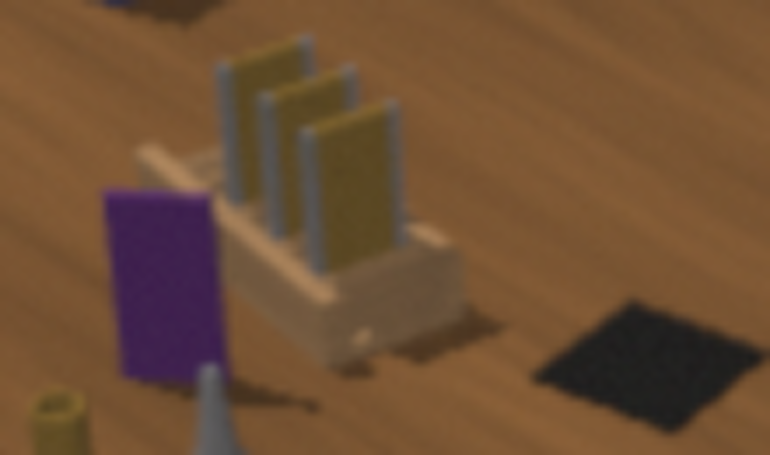

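Three plates stand in the rack at (430,213), (448,213) and (468,213), showing plain faces towards +y. The press lies at about -30° yaw, with its block at its upper-left end by the knob. Next I'll measure with the depth.

```bash
cat > m.py <<'E'
from h import *
def rect(P): 
    c,s,a=cv2.minAreaRect((P[:,:2]*1000).astype(np.float32)); return np.round(c,1),np.round(s,1),round(a,1)
if __name__=="__main__":
    p,d=load("top"); C=cloud("top",d); Z=C[...,2]
    hsv=cv2.cvtColor(p,cv2.COLOR_BGR2HSV)
    def roi(u0,u1,v0,v1):
        m=np.zeros(Z.shape,bool); m[v0:v1,u0:u1]=1; return m
    def rep(name,m):
        m=cv2.morphologyEx(m.astype(np.uint8),cv2.MORPH_OPEN,np.ones((2,2)))>0
        P=C[m]; print(name,m.sum(),rect(P),"z",np.percentile(P[:,2]*1000,[5,50,95]).round(1))
    tab=C[roi(300,350,250,330)][:,2]; print("table z",np.median(tab)*1e3,tab.std()*1e3)
    rep("block",roi(200,235,200,230)&(Z>.068)&(hsv[...,1]<60))
    red=roi(215,310,210,280)&((hsv[...,0]<8)|(hsv[...,0]>172))&(hsv[...,1]>150)&(Z>.04); rep("bar",red)
    rep("knob",roi(215,240,210,235)&(Z>.09))
    teal=(abs(hsv[...,0]-93)<12)&(hsv[...,1]>90)&roi(195,335,170,285)
    rep("deck",teal&(Z<.02)); rep("rail",teal&(Z>.042))
    mat=roi(350,400,222,270)&(hsv[...,2]<60)&(Z<.015); rep("mat",mat)
    rep("racktop",roi(400,500,190,245)&(Z>.033)&(Z<.047))
    for k,(a,b) in enumerate([(421,440),(440,458),(458,475)]):
        rep(f"plate{k}",roi(a,b,190,240)&(Z>.11))
    rep("purple",roi(410,455,155,190)&(Z>.08))
    rep("gray", roi(240,312,200,260)&(hsv[...,1]<50)&(Z>.052)&(hsv[...,2]>110))
    rep("oil",roi(350,385,125,160)&(Z>.03))
    # face residual for boss, scene camera
    p,d=load("scene"); S=cloud("scene",d); m=(S[...,2]>.05)&(S[...,2]<.13); 
    np.save("S.npy",S)
E
python3 m.py
```

```text
table z nan nan
block 237 (array([552. , 335.6]), array([82. , 39.9]), 64.6) z [nan nan nan]
bar 412 (array([471.4, 213.3]), array([205.6,  16.6]), 57.2) z [nan nan nan]
knob 45 (array([530.3, 313.6]), array([13.4, 31.6]), 18.8) z [ 74.3 100.6 103.8]
deck 1224 (array([522.8, 220.2]), array([301.3, 104.5]), 53.3) z [nan nan nan]
rail 300 (array([556. , 158.8]), array([245.1,   8. ]), 57.6) z [nan nan nan]
mat 953 (array([465.3, -75.6]), array([82.1, 81.6]), 18.4) z [nan nan nan]
racktop 1133 (array([ 543.9, -290.2]), array([218.1,  86.5]), 84.2) z [nan nan nan]
plate0 86 (array([ 554.7, -224.7]), array([33.6, 63.5]), 84.5) z [ 35.1 121.2 124.2]
plate1 97 (array([ 550.4, -270. ]), array([39.6, 66.9]), 83.2) z [ 37.4 119.7 124. ]
plate2 95 (array([ 539.8, -320.7]), array([24. , 73.8]), 46.8) z [nan nan nan]
purple 87 (array([ 668.4, -250.9]), array([ 14.4, 101.6]), 31.1) z [ -0.5  97.5 113.4]
gray 321 (array([519.6, 194.9]), array([128.1,  62.1]), 56.3) z [nan nan nan]
oil 481 (array([751.3, -65.1]), array([53.7, 79.5]), 21.2) z [nan nan nan]
```

```bash
cat > m2.py <<'E'
from h import *
import sys
def roi(u0,u1,v0,v1):
    m=np.zeros((400,640),bool); m[v0:v1,u0:u1]=1; return m
def line(name,P):
    P=P[np.isfinite(P).all(1)]*1000
    for _ in range(4):
        c=P[:,:2].mean(0); w,V=np.linalg.eigh(np.cov(P[:,:2].T)); q=(P[:,:2]-c)@V
        k=(abs(q[:,0]-np.median(q[:,0]))<2.5*q[:,0].std()+.5); P=P[k]
    q=(P[:,:2]-c)@V; lo,hi=np.percentile(q,1,0),np.percentile(q,99,0); mid=c+V@((lo+hi)/2)
    print(name,len(P),"mid",mid.round(1),"az",np.degrees(np.arctan2(V[1,1],V[0,1])).round(1)%180,"ext",(hi-lo).round(1),"z",np.percentile(P[:,2],[5,50,95]).round(1)); return mid
if __name__=="__main__":
    p,d=load("top"); C=cloud("top",d); Z=C[...,2]; hsv=cv2.cvtColor(p,cv2.COLOR_BGR2HSV)
    print("table",np.nanmedian(Z[260:320,300:350])*1e3,np.nanstd(Z[260:320,300:350])*1e3)
    H,S,V=hsv[...,0],hsv[...,1],hsv[...,2]
    line("block",C[roi(200,235,200,230)&(Z>.074)&(Z<.09)&(S<60)])
    line("bar",C[roi(215,310,210,280)&((H<8)|(H>172))&(S>150)&(Z>.052)&(Z<.064)])
    line("knob",C[roi(215,240,205,235)&(Z>.094)])
    teal=(abs(H.astype(int)-93)<12)&(S>90)&roi(195,335,170,285)
    line("rail",C[teal&(Z>.044)]); line("deck",C[teal&(Z<.018)])
    line("mat",C[roi(350,400,222,270)&(V<60)&(abs(Z)<.012)])
    rt=roi(405,495,190,245)&(Z>.034)&(Z<.046)
    line("rackU",C[rt&(C[...,0]>.57)]);line("rackL",C[rt&(C[...,0]<.515)])
    for k,(a,b) in enumerate([(421,440),(440,457),(457,476)]): line("plate",C[roi(a,b,190,240)&(Z>.114)&(Z<.128)])
    g=roi(238,315,200,262)&(S<60)&(Z>.054)&(Z<.068)
    n,L=cv2.connectedComponents(cv2.erode(g.astype(np.uint8),np.ones((1,1)))); 
    for i in range(1,n):
        if (L==i).sum()>15: line("anv/punch V%d"%V[L==i].mean(),C[L==i])
E
python3 m2.py
```

```text
table 1.5705344184200332 3.2499594914086054
block 231 mid [548.4 328.4] az 58.8 ext [39.2 60.8] z [77.7 81.4 85. ]
bar 405 mid [474.7 214.3] az 57.3 ext [ 13.3 200.4] z [56.4 59.5 62. ]
knob 41 mid [534.6 307.6] az 179.4 ext [15.7 15.2] z [ 98.4 101.8 104.1]
rail 320 mid [558.4 161.5] az 57.2 ext [  9.  240.8] z [48.1 51.2 54.6]
deck 1475 mid [525.1 223.8] az 50.9 ext [119.  298.4] z [ 8.3 11.5 14.7]
mat 954 mid [471.8 -71.2] az 67.5 ext [100.3 101.7] z [1.3 4.6 7.7]
rackU 270 mid [ 580.1 -281. ] az 85.2 ext [ 18.2 195.4] z [38.  41.8 44.9]
rackL 328 mid [ 507.9 -279.9] az 85.4 ext [ 18.6 185.9] z [36.6 41.4 44.8]
plate 77 mid [ 551.9 -210.9] az 173.8 ext [ 6.9 54.8] z [115.6 121.6 124.4]
plate 81 mid [ 546.7 -254.2] az 174.1 ext [ 9.2 55.1] z [116.2 121.3 124.1]
plate 78 mid [ 540.8 -299.4] az 174.7 ext [ 7.9 54.9] z [116.3 121.2 124. ]
anv/punch V130 107 mid [554.8 246.5] az 147.3 ext [12.1 60.5] z [54.9 58.3 62.4]
anv/punch V84 109 mid [521.  218.9] az 147.2 ext [12.1 55.9] z [55.9 59.7 61.9]
anv/punch V130 109 mid [522.4 195.8] az 147.8 ext [12.3 59.5] z [55.1 58.8 62.9]
anv/punch V131 104 mid [490.2 145.4] az 147.7 ext [11.2 60.1] z [54.9 58.8 62.5]
anv/punch V85 102 mid [488.9 168.4] az 147.0 ext [12. 55.] z [56.7 59.5 62.2]
anv/punch V89 96 mid [456.5 118.3] az 147.2 ext [11.1 54.9] z [56.8 59.2 61.6]
```

```bash
cat > m3.py <<'E'
from m2 import *
ex=np.array([.8415,-.5402]);ey=np.array([.5402,.8415])
for n in("top","scene"):
    p,d=load(n); C=cloud(n,d); print(n,"table",np.nanmedian(C[...,2][abs(C[...,0]-.4)+abs(C[...,1])<.06])*1e3)
    X=C[...,:2]@ex*1e3-333.5; Y=C[...,:2]@ey*1e3-437; Z=C[...,2]*1e3
    print("profile, y: med z (x within 15)")
    m=(abs(X)<18)&(abs(Y)<90)
    b=np.round(Y[m]/3).astype(int); print([(3*k,int(np.median(Z[m][b==k])),(b==k).sum()) for k in np.unique(b)])
    m=(abs(X+50)<14)&(Z>70)&(Y>95)&(Y<175); b=np.round(Y[m]/3).astype(int); print("knob/block",[(3*k,int(np.median(Z[m][b==k])),(b==k).sum()) for k in np.unique(b)])
    m=(abs(Y-147)<12)&(Z>60)&(Z<95); b=np.round(X[m]/3).astype(int); print("block x",[(3*k,int(np.median(Z[m][b==k])),(b==k).sum()) for k in np.unique(b)])
    for c in [(551.9,-210.9),(546.7,-254.2),(540.8,-299.4)]:
        m=(np.hypot(C[...,0]*1e3-c[0],C[...,1]*1e3-c[1])<34)&(abs(Z-121)<5)&(abs((C[...,0]*1e3-c[0])*.1+(C[...,1]*1e3-c[1]))<8); line("plate",C[m])
    m=(np.hypot(C[...,0]-.534,C[...,1]-.307)<.016)&(Z>96); line("knob",C[m])
    hsv=cv2.cvtColor(p,cv2.COLOR_BGR2HSV)
    m=(np.hypot(C[...,0]-.468,C[...,1]+.073)<.09)&(hsv[...,2]<60)&(Z<15); print("mat",cv2.minAreaRect((C[m][:,:2]*1e3).astype(np.float32)),np.median(C[m],0))
    if n=="scene":
        e1=np.array([np.cos(np.radians(-5.8)),np.sin(np.radians(-5.8))]); e2=np.array([-e1[1],e1[0]])
        for c in [(551.9,-210.9),(546.7,-254.2),(540.8,-299.4)]:
            u=(C[...,:2]*1e3-c)@e1; v=(C[...,:2]*1e3-c)@e2
            for lo,hi in((55,80),(86,110),(113,117)):
                m=(abs(u)<9)&(abs(v-3)<9)&(Z>lo)&(Z<hi); print("face off",lo,m.sum(),np.median(v[m]).round(1) if m.any() else None,end=" ")
            print()
E
python3 m3.py
```

```text
top table 1.6804119256599304
profile, y: med z (x within 15)
[(np.int64(-90), 59, np.int64(7)), (np.int64(-87), 59, np.int64(18)), (np.int64(-84), 17, np.int64(5)), (np.int64(-81), 12, np.int64(14)), (np.int64(-78), 11, np.int64(15)), (np.int64(-75), 35, np.int64(21)), (np.int64(-72), 38, np.int64(16)), (np.int64(-69), 40, np.int64(14)), (np.int64(-66), 36, np.int64(16)), (np.int64(-63), 13, np.int64(7)), (np.int64(-60), 13, np.int64(15)), (np.int64(-57), 14, np.int64(29)), (np.int64(-54), 56, np.int64(20)), (np.int64(-51), 60, np.int64(16)), (np.int64(-48), 60, np.int64(15)), (np.int64(-45), 57, np.int64(14)), (np.int64(-39), 11, np.int64(12)), (np.int64(-36), 50, np.int64(36)), (np.int64(-33), 59, np.int64(17)), (np.int64(-30), 58, np.int64(16)), (np.int64(-27), 59, np.int64(15)), (np.int64(-24), 59, np.int64(3)), (np.int64(-21), 12, np.int64(2)), (np.int64(-18), 10, np.int64(14)), (np.int64(-15), 33, np.int64(31)), (np.int64(-12), 39, np.int64(18)), (np.int64(-9), 39, np.int64(13)), (np.int64(-6), 38, np.int64(14)), (np.int64(-3), 34, np.int64(2)), (np.int64(0), 10, np.int64(13)),
[... 5056 characters left out ...]
 np.int64(3)), (np.int64(-30), 80, np.int64(9)), (np.int64(-27), 69, np.int64(12))]
plate 28 mid [ 552.3 -211.8] az 176.5 ext [14.5 54.1] z [116.6 119.5 121.4]
plate 19 mid [ 545.4 -254.8] az 178.6 ext [10.5 57. ] z [116.6 119.6 123.7]
plate 24 mid [ 542.2 -299.6] az 176.4 ext [14.4 53.2] z [116.8 119.6 122.8]
knob 22 mid [536.7 307.3] az 50.1 ext [15.4 18.9] z [ 96.5  99.1 102.7]
mat ((474.85040283203125, -69.84471893310547), (90.66647338867188, 91.6074447631836), 13.013833999633789) [ 0.47734883 -0.07061283  0.00318426]
face off 55 23 1.2 face off 86 25 3.3 face off 113 6 4.2 
face off 55 2 -1.4 face off 86 13 3.2 face off 113 3 -3.0 
face off 55 2 1.3 face off 86 14 1.1 face off 113 2 2.2
```

servo_tool --pt "0 0 35 125 140 0 0" --pt "0 0 35 125 140 0 0" --pt "0 0 35 125 140 0 0" --pt "0 0 35 125 140 0 0" --pt "0 0 35 125 140 0 0" --force 40

```text
clock: 0.52
tcp_pos: [0.3242, -0.5013, 0.2311]
orientation: [-2.816, -1.388, -0.004]
contact_force: [0.9, 0.6, -0.7]
grip_width: 0.0856
gripper_force: 0.0
```

servo_tool --pt "0 0 5.5 125 140 0 0" --pt "0 0 5.5 125 140 0 0" --pt "0 0 5.5 125 140 0 0" --pt "0 0 5.5 125 140 0 0" --pt "0 0 5.5 125 140 0 0"

```text
clock: 0.93
tcp_pos: [0.4486, -0.3608, 0.2313]
orientation: [-2.751, -1.514, -0.004]
contact_force: [0.9, 0.6, -0.6]
grip_width: 0.0854
gripper_force: 0.0
```

servo_tool --pt "0 0 0 28 176 0 0" --pt "0 0 0 28 176 0 0" --pt "0 0 0 28 176 0 0" --pt "0 0 0 28 176 0 0" --pt "0 0 0 28 176 0 0"

```text
clock: 1.35
tcp_pos: [0.4737, -0.1829, 0.2313]
orientation: [-2.749, -1.516, -0.002]
contact_force: [-0.0, 0.5, 0.6]
grip_width: 0.0854
gripper_force: 0.0
```

servo_tool --pt "0 0 0 28 176 0 0" --pt "0 0 0 28 176 0 0" --pt "0 0 0 28 176 0 0" --pt "0 0 0 28 176 0 0" --pt "0 0 0 28 176 0 0"

```text
clock: 1.77
tcp_pos: [0.5012, -0.0069, 0.2316]
orientation: [-2.749, -1.516, -0.004]
contact_force: [0.8, 0.1, -1.1]
grip_width: 0.0851
gripper_force: 0.0
```

servo_tool --pt "0 0 0 28 176 0 0" --pt "0 0 0 28 176 0 0" --pt "0 0 0 28 176 0 0" --pt "0 0 0 28 176 0 0" --pt "0 0 0 28 176 0 0"

```text
clock: 2.18
tcp_pos: [0.5283, 0.1694, 0.2316]
orientation: [-2.748, -1.515, -0.004]
contact_force: [-0.2, 0.1, 0.6]
grip_width: 0.0853
gripper_force: 0.0
```

```bash
cat > s.py <<'E'
from h import *
from scipy.spatial.transform import Rotation as Ro
def st():
    o=r.get_obs(); R=Ro.from_rotvec(o["orientation"]).as_matrix()
    print("t",round(o["clock"],2),"tcp",(o["tcp_pos"]*1e3).round(1),"az",np.degrees(np.arctan2(R[1,1],R[0,1])).round(1),"zdir",R[:,2].round(3),"F",o["contact_force"].round(1),"w",round(o["grip_width"]*1e3,1),"g",round(o["gripper_force"],1),"q7",o["joints"][6].round(2)); return o
if __name__=="__main__": st()
E
python3 s.py
```

```text
t 2.18 tcp [528.3 169.4 231.6] az -32.3 zdir [ 0.     0.004 -1.   ] F [-0.2  0.1  0.6] w 85.3 g 0.0 q7 -1.16
```

servo_tool --pt "0 0 0 27 170 0 0" --pt "0 0 0 27 170 0 0" --pt "0 0 0 27 170 0 0" --pt "0 0 0 27 170 0 0" --pt "0 0 0 27 170 0 0"

```text
clock: 2.6
tcp_pos: [0.5537, 0.3404, 0.231]
orientation: [-2.746, -1.515, -0.002]
contact_force: [-0.6, 0.3, 1.0]
grip_width: 0.0857
gripper_force: 0.0
```

servo_tool --pt "0 0 0 0 0 -30 0" --pt "0 0 0 0 0 -60 0" --pt "0 0 0 0 0 -90 0" --pt "0 0 0 0 0 -110 0" --pt "0 0 0 0 0 -120 0"

```text
clock: 3.02
tcp_pos: [0.5543, 0.3298, 0.1076]
orientation: [2.757, 1.505, -0.009]
contact_force: [-0.1, 0.1, 0.2]
grip_width: 0.0852
gripper_force: 0.0
```

servo_tool --pt "0 0 0 0 0 -20 0" --pt "0 0 0 0 0 -40 0" --pt "0 0 0 0 0 -55 0" --pt "0 0 0 0 0 -64 0" --pt "0 0 0 0 0 -64 0"

```text
clock: 3.43
tcp_pos: [0.555, 0.3308, 0.0455]
orientation: [2.757, 1.505, -0.005]
contact_force: [0.0, -0.5, -0.4]
grip_width: 0.0851
gripper_force: 0.0
```

servo_tool --pt "0 0 0 0 0 0 1" --pt "0 0 0 0 0 0 1" --pt "0 0 0 0 0 0 1" --pt "0 0 0 0 0 0 1" --pt "0 0 0 0 0 0 1"

```text
clock: 3.85
tcp_pos: [0.5562, 0.3326, 0.0486]
orientation: [-2.757, -1.506, -0.003]
contact_force: [-1.9, 0.7, 6.0]
grip_width: 0.0391
gripper_force: 41.7
```

servo_tool --pt "0 0 0 0 0 0 1" --pt "0 0 0 0 0 0 1" --pt "0 0 0 0 0 0 1" --pt "0 0 0 0 0 0 1" --pt "0 0 0 0 0 0 1"

```text
clock: 4.27
tcp_pos: [0.5562, 0.3327, 0.0486]
orientation: [-2.757, -1.506, -0.003]
contact_force: [-2.3, 0.5, 6.0]
grip_width: 0.0393
gripper_force: 41.7
```

```bash
python3 s.py
```

```text
t 4.27 tcp [556.2 332.7  48.6] az -32.7 zdir [ 0.001  0.001 -1.   ] F [-2.3  0.5  6. ] w 39.3 g 41.7 q7 -1.53
```

```bash
python3 - <<'E'
from s import *
o=st(); print(o["joints"].round(3),o["tau"].round(1))
p,d=grab("top"); q,e=grab("scene")
a=cv2.resize(p[160:280,180:340],None,fx=2.5,fy=2.5); b=cv2.resize(q[150:300,320:480],(400,375))
h=np.zeros((375,800,3),np.uint8); h[:300,:400]=a; h[:,400:]=b; cv2.imwrite("pics/g1.png",h)
E
```

```text
t 4.27 tcp [556.2 332.7  48.6] az -32.7 zdir [ 0.001  0.001 -1.   ] F [-2.3  0.5  6. ] w 39.3 g 41.7 q7 -1.53
[-0.296  0.688 -0.477  1.729  0.409  0.823 -1.533] [  0.8 -59.2  -6.  -20.2   0.4  -0.3   0. ]
```

View pics/g1.png

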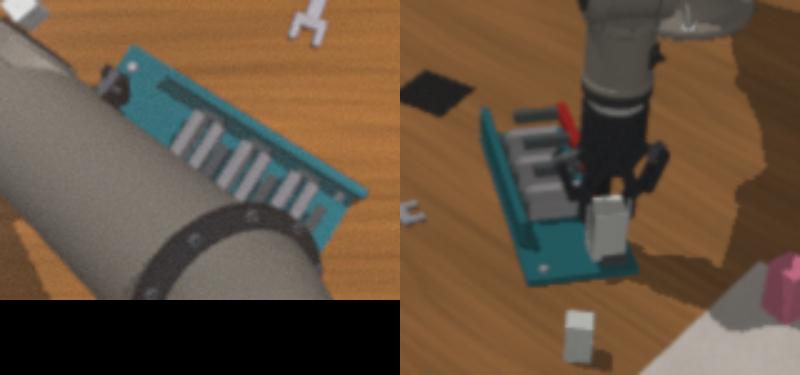

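servo_tool --pt "0 0 0 0 0 10 1" --pt "0 0 0 0 0 35 1" --pt "0 0 0 0 0 65 1" --pt "0 0 0 0 0 95 1" --pt "0 0 0 0 0 120 1"

```text
clock: 4.78
tcp_pos: [0.5559, 0.3314, 0.1695]
orientation: [2.757, 1.505, 0.0]
contact_force: [0.5, 1.0, -2.2]
grip_width: 0.0395
gripper_force: 42.5
```

servo_tool --pt "0 0 0 -4 -22 0 1" --pt "0 0 0 -10 -50 0 1" --pt "0 0 0 -16 -80 0 1" --pt "0 0 0 -22 -110 0 1" --pt "0 0 0 -28 -140 0 1"

```text
clock: 5.2
tcp_pos: [0.527, 0.1898, 0.1674]
orientation: [2.757, 1.505, -0.001]
contact_force: [0.8, 0.1, -2.8]
grip_width: 0.0394
gripper_force: 42.6
```

servo_tool --pt "0 0 0 -6 -30 0 1" --pt "0 0 0 -12 -60 0 1" --pt "0 0 0 -18 -90 0 1" --pt "0 0 0 -24 -120 0 1" --pt "0 0 0 -30 -150 0 1"

```text
clock: 5.62
tcp_pos: [0.4969, 0.0399, 0.1676]
orientation: [2.757, 1.505, -0.001]
contact_force: [-0.1, -0.0, -3.5]
grip_width: 0.0395
gripper_force: 42.6
```

servo_tool --pt "0 0 0 -6 -30 0 1" --pt "0 0 0 -12 -60 0 1" --pt "0 0 0 -18 -90 0 1" --pt "0 0 0 -23 -113 0 1" --pt "0 0 0 -24 -121 0 1"

```text
clock: 6.03
tcp_pos: [0.4719, -0.084, 0.1673]
orientation: [2.76, 1.498, -0.004]
contact_force: [0.6, -0.1, -3.4]
grip_width: 0.0395
gripper_force: 42.6
```

servo_tool --pt "0 0 0 0 0 -25 1" --pt "0 0 0 0 0 -50 1" --pt "0 0 0 0 0 -75 1" --pt "0 0 0 0 0 -95 1" --pt "0 0 0 0 0 -105 1"

```text
clock: 6.45
tcp_pos: [0.4723, -0.0789, 0.0604]
orientation: [-2.755, -1.505, 0.004]
contact_force: [0.1, -0.7, -3.2]
grip_width: 0.0394
gripper_force: 42.5
```

servo_tool --pt "0 0 0 0 0 0 1" --pt "0 0 0 0 0 0 1" --pt "0 0 0 0 0 0 1"

```text
clock: 6.7
tcp_pos: [0.4749, -0.0792, 0.0635]
orientation: [2.756, 1.505, 0.003]
contact_force: [0.8, 0.3, -3.0]
grip_width: 0.0395
gripper_force: 42.5
```

```bash
python3 - <<'E'
from s import *
st(); q,e=grab("scene"); C=cloud("scene",e)
hsv=cv2.cvtColor(q,cv2.COLOR_BGR2HSV)
m=(np.hypot(C[...,0]-.473,C[...,1]+.071)<.05)&(hsv[...,1]<70)&(hsv[...,2]>110)&(C[...,2]<.12)
P=C[m]*1e3; print(len(P),np.percentile(P,[2,50,98],axis=0).round(0))
E
```

```text
t 6.7 tcp [474.9 -79.2  63.5] az -32.7 zdir [ 0.002 -0.    -1.   ] F [ 0.8  0.3 -3. ] w 39.5 g 42.5 q7 -0.82
194 [[464. -90.  31.]
 [486. -61.  65.]
 [502. -49.  97.]]
```

servo_tool --pt "0 0 0 0 0 -8 1" --pt "0 0 0 0 0 -15 1" --pt "0 0 0 0 0 -19 1" --pt "0 0 0 0 0 -21 1" --pt "0 0 0 0 0 -21.5 1"

```text
clock: 7.17
tcp_pos: [0.4734, -0.0794, 0.0415]
orientation: [2.757, 1.505, -0.003]
contact_force: [-8.3, -1.2, 23.2]
grip_width: 0.0394
gripper_force: 45.6
```

servo_tool --pt "0 0 0 0 0 -0.5 1" --pt "0 0 0 0 0 -0.5 1" --pt "0 0 0 0 0 -0.5 1"

```text
clock: 7.42
tcp_pos: [0.4733, -0.0794, 0.0415]
orientation: [2.757, 1.505, -0.002]
contact_force: [-7.7, 0.9, 21.6]
grip_width: 0.0393
gripper_force: 45.6
```

servo_tool --pt "0 0 0 0 0 0 0" --pt "0 0 0 0 0 0 0" --pt "0 0 0 0 0 0 0" --pt "0 0 0 0 0 0 0" --pt "0 0 0 0 0 0 0"

```text
clock: 7.83
tcp_pos: [0.4739, -0.0793, 0.0402]
orientation: [-2.757, -1.505, -0.0]
contact_force: [-0.5, -1.0, 1.1]
grip_width: 0.0854
gripper_force: 0.0
```

servo_tool --pt "0 0 0 0 0 20 0" --pt "0 0 0 0 0 55 0" --pt "0 0 0 0 0 95 0" --pt "0 0 0 0 0 135 0" --pt "0 0 0 0 0 165 0"

```text
clock: 8.25
tcp_pos: [0.4744, -0.079, 0.2082]
orientation: [2.756, 1.506, 0.003]
contact_force: [1.4, 0.2, -0.7]
grip_width: 0.0853
gripper_force: 0.0
```

servo_tool --pt "0 0 5 15 -25 35 0" --pt "0 0 11 35 -55 35 0" --pt "0 0 17 53 -85 35 0" --pt "0 0 23 68 -115 35 0" --pt "0 0 26.9 78 -132.5 35 0"

```text
clock: 8.67
tcp_pos: [0.5526, -0.2161, 0.2401]
orientation: [2.329, 2.107, -0.001]
contact_force: [-0.8, -1.0, -0.2]
grip_width: 0.0855
gripper_force: 0.0
```

servo_tool --pt "0 0 0 0 0 0 0" --pt "0 0 0 0 0 0 0" --pt "0 0 0 0 0 0 0"

```text
clock: 8.92
tcp_pos: [0.5515, -0.2106, 0.2399]
orientation: [-2.331, -2.105, -0.0]
contact_force: [0.2, 0.8, 0.7]
grip_width: 0.0854
gripper_force: 0.0
```

```bash
python3 - <<'E'
from s import *
st(); q,e=grab("scene"); cv2.imwrite("pics/s2.png",cv2.resize(q[120:260,220:420],None,fx=4,fy=4,interpolation=cv2.INTER_CUBIC))
p,d=grab("top")
C=cloud("top",d)
m=(np.hypot(C[...,0]-.473,C[...,1]+.071)<.06)&(C[...,2]>.06)&(C[...,2]<.09); print("block",m.sum(),(C[m].mean(0)*1e3).round(0))
E
```

```text
t 8.92 tcp [ 551.5 -210.6  239.9] az -5.8 zdir [-0.001  0.001 -1.   ] F [0.2 0.8 0.7] w 85.4 g 0.0 q7 -0.01
block 234 [476. -74.  74.]
```

View pics/s2.png

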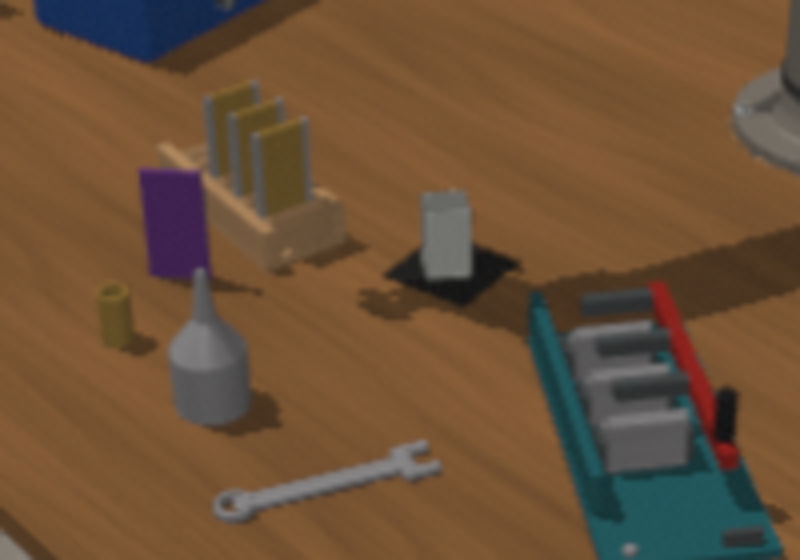

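The block stands upright at the middle of the mat (crop 447,240), and all three plates show plain faces with no boss on the +y side. Next I grasp the first plate.

servo_tool --pt "0 0 0 0 0 -20 0" --pt "0 0 0 0 0 -50 0" --pt "0 0 0 0 0 -80 0" --pt "0 0 0 0 0 -105 0" --pt "0 0 0 0 0 -120 0"

```text
clock: 9.43
tcp_pos: [0.5501, -0.2101, 0.1178]
orientation: [-2.328, -2.105, 0.003]
contact_force: [-0.9, 0.1, 0.1]
grip_width: 0.0851
gripper_force: 0.0
```

servo_tool --pt "0 0 0 0 0 -12 0" --pt "0 0 0 0 0 -24 0" --pt "0 0 0 0 0 -34 0" --pt "0 0 0 0 0 -39 0" --pt "0 0 0 0 0 -39 0"

```text
clock: 9.85
tcp_pos: [0.5515, -0.2115, 0.0806]
orientation: [-2.331, -2.105, 0.001]
contact_force: [-1.0, 0.1, 0.4]
grip_width: 0.0855
gripper_force: 0.0
```

servo_tool --pt "0 0 0 0 0 0 1" --pt "0 0 0 0 0 0 1" --pt "0 0 0 0 0 0 1" --pt "0 0 0 0 0 0 1" --pt "0 0 0 0 0 0 1" --force 60

```text
clock: 10.27
tcp_pos: [0.5526, -0.212, 0.0825]
orientation: [2.33, 2.104, 0.001]
contact_force: [-0.4, 0.6, 6.0]
grip_width: 0.0548
gripper_force: 63.3
```

servo_tool --pt "0 0 0 0 0 0 1" --pt "0 0 0 0 0 0 1" --pt "0 0 0 0 0 0 1"

```text
clock: 10.52
tcp_pos: [0.5526, -0.212, 0.0825]
orientation: [2.33, 2.104, 0.001]
contact_force: [-0.8, 0.1, 6.7]
grip_width: 0.055
gripper_force: 63.3
```

```bash
python3 s.py
```

```text
t 10.52 tcp [ 552.6 -212.    82.5] az -5.8 zdir [ 0.002 -0.001 -1.   ] F [-0.8  0.1  6.7] w 55.0 g 63.3 q7 -0.11
```

servo_tool --pt "0 0 0 0 0 8 1" --pt "0 0 0 0 0 25 1" --pt "0 0 0 0 0 50 1" --pt "0 0 0 0 0 80 1" --pt "0 0 0 0 0 110 1"

```text
clock: 10.93
tcp_pos: [0.5508, -0.2115, 0.192]
orientation: [-2.33, -2.104, 0.001]
contact_force: [0.5, -0.4, -3.8]
grip_width: 0.0547
gripper_force: 64.2
```

servo_tool --pt "0 0 0 0 0 25 1" --pt "0 0 0 0 0 38 1" --pt "0 0 0 0 0 40 1" --pt "0 0 0 0 0 40 1"

```text
clock: 11.27
tcp_pos: [0.5516, -0.2119, 0.2312]
orientation: [2.331, 2.105, -0.0]
contact_force: [0.1, 0.8, -4.3]
grip_width: 0.0546
gripper_force: 64.2
```

servo_tool --pt "0 0 -3 -4 22 0 1" --pt "0 0 -7 -10 52 0 1" --pt "0 0 -11 -17 86 0 1" --pt "0 0 -15 -24 120 0 1" --pt "0 0 -18 -30 155 0 1"

```text
clock: 11.68
tcp_pos: [0.5196, -0.0558, 0.2288]
orientation: [-2.634, -1.708, 0.005]
contact_force: [1.1, -0.3, -2.6]
grip_width: 0.0551
gripper_force: 64.2
```

servo_tool --pt "0 0 -3 -7 38 0 1" --pt "0 0 -6 -15 76 0 1" --pt "0 0 -8.9 -22 114 0 1" --pt "0 0 -8.9 -30 152 0 1" --pt "0 0 -8.9 -35 180 0 1"

```text
clock: 12.1
tcp_pos: [0.4842, 0.1263, 0.2293]
orientation: [-2.753, -1.509, 0.005]
contact_force: [0.5, -0.4, -3.4]
grip_width: 0.0548
gripper_force: 64.3
```

servo_tool --pt "0 0 0 -2.5 12.8 0 1" --pt "0 0 0 -2.5 12.8 0 1" --pt "0 0 0 -2.5 12.8 0 1" --pt "0 0 0 -2.5 12.8 0 1"

```text
clock: 12.43
tcp_pos: [0.4838, 0.1345, 0.2298]
orientation: [-2.758, -1.504, 0.005]
contact_force: [0.5, 0.0, -4.1]
grip_width: 0.0546
gripper_force: 64.3
```

```bash
cat > look.py <<'E'
from s import *
ex=np.array([.8415,-.5402]);ey=np.array([.5402,.8415])
o=st(); t=o["tcp_pos"]*1e3
print("tool in press",(t[:2]@ex-333.7).round(1),(t[:2]@ey-438).round(1))
for n in("top","scene"):
    p,d=grab(n); C=cloud(n,d); X=C[...,:2]@ex*1e3-t[:2]@ex; Y=C[...,:2]@ey*1e3-t[:2]@ey; Z=C[...,2]*1e3-t[2]+72.5
    print(n,"bottom",np.percentile(Z[(abs(X)<22)&(abs(Y)<12)&(Z>-20)],2).round(1) if n=="scene" else "")
    for lo,hi in((5,40),(40,70),(76,100),(100,107)):
        m=(abs(X)<(10 if lo==76 else 20))&(abs(Y)<14)&(Z>lo)&(Z<hi)
        if m.sum()>5: print(lo,m.sum(),"y",np.percentile(Y[m],[10,50,90]).round(1))
    m=(abs(X)<34)&(abs(Y)<9)&(Z>30)&(Z<70); print("x ext",np.percentile(X[m],[2,98]).round(1) if m.sum()>5 else None)
E
python3 look.py; python3 - <<'E'
from h import *
q,_=load("scene"); cv2.imwrite("pics/s3.png",cv2.resize(q[120:270,300:450],None,fx=4,fy=4,interpolation=cv2.INTER_CUBIC))
E
```

```text
t 12.43 tcp [483.8 134.5 229.8] az -32.8 zdir [-0.003 -0.001 -1.   ] F [ 0.5  0.  -4.1] w 54.6 g 64.3 q7 -1.13
tool in press 0.7 -63.5
top bottom 
x ext None
scene bottom 4.7
5 116 y [-3.1  0.3  4.1]
40 107 y [-2.7  0.3  3.9]
76 41 y [-0.6  3.5  6.8]
100 30 y [-1.8  1.1  5.6]
x ext [-23.1  29.6]
```

View pics/s3.png

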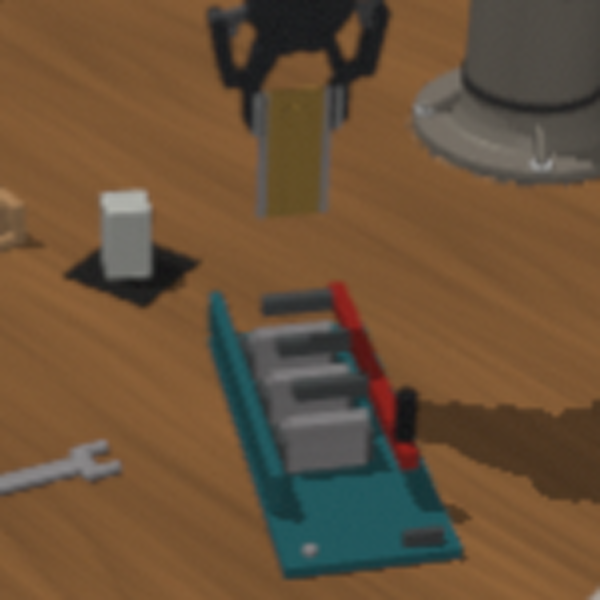

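```bash
cat > boss.py <<'E'
from s import *
def bossmap(c,az,z0,n="scene",N=8):
    "c: plate xy mm, az: plate x azimuth deg, z0: bottom mm. Offsets along plate normal seen by camera"
    a=np.radians(az); e1=np.array([np.cos(a),np.sin(a)]); e2=np.array([-e1[1],e1[0]])
    D=np.array([grab(n)[1] for _ in range(N)]); D[D==0]=np.nan; C=cloud(n,np.nanmedian(D,0))*1e3
    u=(C[...,:2]-c)@e1; v=(C[...,:2]-c)@e2; Z=C[...,2]-z0
    for zl in range(108,0,-12):
        row=[]
        for ul in (-26,-18,-6,6,18):
            m=(u>=ul)&(u<ul+(8 if ul in(-26,18) else 12))&(Z>=zl-12)&(Z<zl)&(abs(v)<14); row.append("%5.1f/%2d"%(np.median(v[m]),m.sum()) if m.sum()>2 else "   -")
        print(zl-6,row)
if __name__=="__main__":
    o=st(); t=o["tcp_pos"]*1e3; bossmap(t[:2],-32.7,t[2]-72.5)
    q,_=load("scene"); g=q[135:178,355:390]; g=cv2.normalize(g,None,0,255,cv2.NORM_MINMAX)
    a=cv2.resize(g,None,fx=11,fy=11,interpolation=cv2.INTER_CUBIC); cv2.imwrite("pics/b1.png",a)
E
python3 boss.py
```

```text
t 12.53 tcp [484.2 134.3 230.4] az -32.9 zdir [-0.002 -0.001 -1.   ] F [-0.5 -0.3 -3.3] w 54.8 g 64.3 q7 -1.13
102 ['  3.1/13', '  2.0/12', '  2.9/15', '  1.7/15', '  1.6/10']
90 ['  2.0/11', '  1.8/12', '  4.8/12', '  4.4/14', '  1.2/11']
78 ['  2.9/ 8', '  1.6/10', '  4.2/10', '  2.1/12', '  1.0/ 9']
66 ['  2.6/ 8', '  1.2/14', '  1.3/12', '  2.2/11', '  1.2/12']
54 ['  1.9/ 6', '  1.5/14', '  1.7/14', '  1.3/12', '  2.8/ 6']
42 ['  1.0/ 6', '  1.6/13', '  1.0/14', '  1.8/14', '  1.6/ 8']
30 ['  1.6/ 8', '  1.6/13', '  1.7/12', '  0.9/12', '  1.3/ 6']
18 ['  2.3/10', '  1.9/10', '  1.0/14', '  1.9/14', '  2.9/ 7']
6 ['  2.7/ 7', '  1.1/ 9', '  1.7/12', '  1.8/13', '  0.8/ 6']boss.py:5: RuntimeWarning: All-NaN slice encountered
  D=np.array([grab(n)[1] for _ in range(N)]); D[D==0]=np.nan; C=cloud(n,np.nanmedian(D,0))*1e3
```

View pics/b1.png

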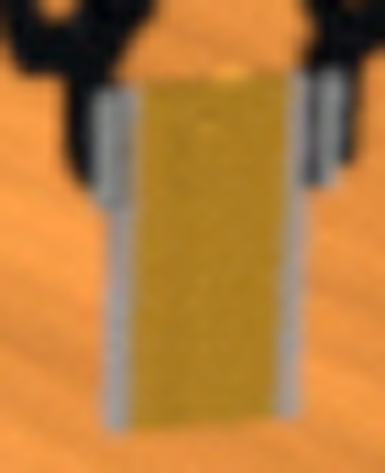

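The picture shows only a faint arc near the top (205,125), but the depth map clearly shows a 3 mm raised disc around 78–95 mm. So this plate has its boss on the anvil side and needs a half turn. I'll check the others the same way.

```bash
python3 - 2>/dev/null <<'E'
from boss import *
bossmap((546.4,-254.9),-5.8,10); print(); bossmap((541.2,-299.5),-5.8,10)
E
```

```text
102 ['  0.1/ 7', ' -0.3/ 7', '  1.4/10', '  0.6/ 8', '  0.5/ 5']
90 ['  0.3/ 5', '  3.0/ 9', '  5.1/ 9', '  2.2/11', '  1.4/ 8']
78 ['  0.8/ 7', '  1.8/ 6', '  2.8/ 5', '  2.0/ 9', '  1.1/ 5']
66 ['  2.0/ 4', '  1.6/ 8', '  0.2/ 9', '  1.2/ 8', '  0.7/ 6']
54 ['  1.6/ 5', '  1.1/ 8', '  1.3/ 9', '  0.5/ 8', '  2.0/ 6']
42 ['  1.4/ 6', '  1.6/ 9', '  0.9/ 6', '  0.9/ 9', '  0.4/ 4']
30 ['  6.4/ 8', '  4.5/11', '  2.5/14', '  8.4/13', '  0.4/ 9']
18 ['   -', '   -', ' 12.6/ 3', '   -', '   -']
6 ['   -', '   -', '   -', '   -', '   -']

102 ['  2.2/ 7', '  1.4/ 7', '  1.2/ 9', '  1.6/ 9', '  1.2/ 4']
90 ['  1.0/ 6', '  2.6/ 7', '  1.2/ 6', '  0.8/ 9', '  1.3/ 6']
78 ['   -', '   -', '   -', '  2.5/ 6', ' -0.2/ 5']
66 ['   -', '   -', '   -', '  0.6/ 7', '  1.1/ 6']
54 ['   -', '   -', '   -', '  2.2/ 8', '  0.8/ 6']
42 ['   -', '   -', '   -', '  2.0/ 7', '  1.3/ 5']
30 ['   -', '   -', '   -', '  0.5/ 7', '  2.1/ 7']
18 ['   -', '   -', '   -', '   -', '   -']
6 ['   -', '   -', '   -', '   -', '   -']
```

servo_tool --pt "0 0 5 0 0 0 1" --pt "0 0 11 0 0 0 1" --pt "0 0 18 0 0 0 1" --pt "0 0 24 0 0 0 1" --pt "0 0 30 0 0 0 1"

```text
clock: 14.15
tcp_pos: [0.4843, 0.136, 0.2313]
orientation: [2.268, 2.174, -0.0]
contact_force: [-0.2, -0.4, -3.0]
grip_width: 0.0546
gripper_force: 64.3
```

servo_tool --pt "0 0 6 0 0 0 1" --pt "0 0 12 0 0 0 1" --pt "0 0 18 0 0 0 1" --pt "0 0 24 0 0 0 1" --pt "0 0 30 0 0 0 1"

```text
clock: 14.57
tcp_pos: [0.4844, 0.136, 0.2313]
orientation: [1.628, 2.687, 0.0]
contact_force: [-0.1, -0.2, -4.1]
grip_width: 0.0548
gripper_force: 64.3
```

servo_tool --pt "0 0 6 0 0 0 1" --pt "0 0 12 0 0 0 1" --pt "0 0 18 0 0 0 1" --pt "0 0 24 0 0 0 1" --pt "0 0 30 0 0 0 1"

```text
clock: 14.98
tcp_pos: [0.4844, 0.1359, 0.2314]
orientation: [0.878, 3.016, -0.0]
contact_force: [-0.1, -0.2, -2.5]
grip_width: 0.0549
gripper_force: 64.3
```

servo_tool --pt "0 0 6 0 0 0 1" --pt "0 0 12 0 0 0 1" --pt "0 0 18 0 0 0 1" --pt "0 0 24 0 0 0 1" --pt "0 0 30 0 0 0 1"

```text
clock: 15.4
tcp_pos: [0.4844, 0.1359, 0.2313]
orientation: [0.067, 3.141, -0.0]
contact_force: [0.6, -1.2, -3.7]
grip_width: 0.0551
gripper_force: 64.3
```

servo_tool --pt "0 0 6 0 0 0 1" --pt "0 0 12 0 0 0 1" --pt "0 0 18 0 0 0 1" --pt "0 0 24 0 0 0 1" --pt "0 0 30 0 0 0 1"

```text
clock: 15.82
tcp_pos: [0.4845, 0.1358, 0.2313]
orientation: [-0.748, 3.051, -0.0]
contact_force: [0.0, 1.3, -2.8]
grip_width: 0.0548
gripper_force: 64.3
```

servo_tool --pt "0 0 6 0 0 0 1" --pt "0 0 12 0 0 0 1" --pt "0 0 18 0 0 0 1" --pt "0 0 24 0 0 0 1" --pt "0 0 30 0 0 0 1"

```text
clock: 16.23
tcp_pos: [0.4845, 0.1357, 0.2313]
orientation: [-1.512, 2.754, -0.001]
contact_force: [0.1, 0.7, -2.7]
grip_width: 0.0547
gripper_force: 64.3
```

servo_tool --pt "0 0 0 0 0 -40 1" --pt "0 0 0 0 0 -70 1" --pt "0 0 0 0 0 -80 1" --pt "0 0 0 0 0 -80 1" --pt "0 0 0 0 0 -80 1"

```text
clock: 16.65
tcp_pos: [0.4847, 0.1365, 0.152]
orientation: [-1.506, 2.757, 0.001]
contact_force: [-0.1, 0.4, -2.5]
grip_width: 0.0546
gripper_force: 64.9
```

```bash
python3 look.py; python3 -c "
from boss import *
o=st();t=o['tcp_pos']*1e3;bossmap(t[:2],-32.7,t[2]-72.5)" 2>/dev/null
```

```text
t 16.65 tcp [484.7 136.5 152. ] az 147.3 zdir [ 0.     0.001 -1.   ] F [-0.1  0.4 -2.5] w 54.6 g 64.9 q7 1.64
tool in press 0.4 -61.3
top bottom 
x ext None
scene bottom 1.7
5 113 y [-3.1  0.6  4.2]
40 94 y [-1.9  0.8  4.2]
76 38 y [-1.9  0.9  3.2]
100 27 y [-4.   1.5  5.4]
x ext [-22.9  28.1]
t 16.75 tcp [485.5 136.9 153.1] az 147.3 zdir [ 0.003  0.001 -1.   ] F [ 0.5  0.1 -3.3] w 55.0 g 64.9 q7 1.64
102 [' -0.7/10', ' -0.5/13', ' -0.8/15', ' -1.2/11', ' -0.5/ 8']
90 ['  0.6/12', ' -0.7/12', ' -0.7/13', ' -0.5/12', ' -0.1/ 6']
78 [' -0.1/ 9', ' -0.9/10', ' -0.9/12', ' -0.8/15', ' -0.6/ 7']
66 [' -1.0/ 7', ' -1.5/12', ' -0.9/11', ' -1.1/12', ' -1.9/ 8']
54 [' -1.2/ 6', ' -1.3/12', '  0.1/10', ' -0.5/13', ' -0.7/ 8']
42 [' -1.7/ 6', ' -0.6/13', ' -0.8/ 9', ' -0.4/11', ' -0.2/10']
30 [' -1.2/ 6', ' -0.5/13', ' -1.1/12', ' -0.3/12', '  0.9/ 9']
18 ['  0.7/ 6', ' -0.4/12', ' -0.7/12', '  0.3/ 8', ' -0.6/10']
6 [' -1.1/ 8', ' -1.7/11', ' -0.4/12', ' -0.1/10', ' -0.8/ 9']
```

servo_tool --pt "0 0 0 1 1.7 -5 1" --pt "0 0 0 1 1.7 -12 1" --pt "0 0 0 1 1.7 -19 1" --pt "0 0 0 1 1.7 -26 1" --pt "0 0 0 1 1.7 -32 1"

```text
clock: 17.57
tcp_pos: [0.4849, 0.1375, 0.1181]
orientation: [1.505, -2.756, -0.001]
contact_force: [-0.3, 0.0, -2.9]
grip_width: 0.055
gripper_force: 64.9
```

servo_tool --pt "0 0 0 0 0 -4 1" --pt "0 0 0 0 0 -8 1" --pt "0 0 0 0 0 -10 1" --pt "0 0 0 0 0 -10 1"

```text
clock: 17.9
tcp_pos: [0.4851, 0.1376, 0.1089]
orientation: [1.505, -2.757, -0.0]
contact_force: [-0.5, 0.3, -3.2]
grip_width: 0.0547
gripper_force: 64.9
```

```bash
python3 look.py
```

```text
t 17.9 tcp [485.1 137.6 108.9] az 147.3 zdir [-0.001 -0.    -1.   ] F [-0.5  0.3 -3.2] w 54.7 g 64.9 q7 1.58
tool in press 0.2 -60.1
top bottom 
x ext None
scene bottom 15.1
5 94 y [-2.8  1.3 12.5]
40 94 y [-3.6  0.1  3.7]
76 38 y [-3.5  0.7  5. ]
100 26 y [-4.1  0.5  3. ]
x ext [-24.2  28.6]
```

servo_tool --pt "0 0 0 0 0 -3 1" --pt "0 0 0 0 0 -6 1" --pt "0 0 0 0 0 -9 1" --pt "0 0 0 0 0 -12 1" --pt "0 0 0 0 0 -12 1"

```text
clock: 18.42
tcp_pos: [0.4851, 0.1376, 0.0967]
orientation: [1.505, -2.757, -0.0]
contact_force: [0.5, 0.0, -3.6]
grip_width: 0.0549
gripper_force: 65.0
```

servo_tool --pt "0 0 0 0 0 -4 1" --pt "0 0 0 0 0 -8 1" --pt "0 0 0 0 0 -11 1" --pt "0 0 0 0 0 -13 1" --pt "0 0 0 0 0 -13 1"

```text
clock: 18.83
tcp_pos: [0.4851, 0.1377, 0.0838]
orientation: [1.505, -2.757, -0.0]
contact_force: [0.5, 0.3, -3.1]
grip_width: 0.0547
gripper_force: 65.0
```

servo_tool --pt "0 0 0 0 0 -2 1" --pt "0 0 0 0 0 -2.5 1" --pt "0 0 0 0 0 -2.5 1"

```text
clock: 19.08
tcp_pos: [0.4857, 0.1382, 0.0825]
orientation: [-1.506, 2.757, -0.001]
contact_force: [-0.8, -1.0, 4.8]
grip_width: 0.0548
gripper_force: 65.8
```

servo_tool --pt "0 0 0 0 0 0 0" --pt "0 0 0 0 0 0 0" --pt "0 0 0 0 0 0 0" --pt "0 0 0 0 0 0 0" --pt "0 0 0 0 0 0 0"

```text
clock: 19.5
tcp_pos: [0.4854, 0.1377, 0.0818]
orientation: [-1.506, 2.757, 0.0]
contact_force: [0.2, 0.8, -0.0]
grip_width: 0.0853
gripper_force: 0.0
```

servo_tool --pt "0 0 0 0 0 10 0" --pt "0 0 0 0 0 40 0" --pt "0 0 0 0 0 80 0" --pt "0 0 0 0 0 120 0" --pt "0 0 0 0 0 150 0"

```text
clock: 19.92
tcp_pos: [0.4855, 0.1388, 0.2354]
orientation: [-1.506, 2.754, 0.0]
contact_force: [0.4, -0.1, 0.9]
grip_width: 0.0853
gripper_force: 0.0
```

servo_tool --pt "0 0 3 3 -20 0 0" --pt "0 0 7 8 -50 0 0" --pt "0 0 11 14 -88 0 0" --pt "0 0 15 20 -126 0 0" --pt "0 0 19 26 -164 0 0"

```text
clock: 20.33
tcp_pos: [0.5113, -0.0278, 0.2328]
orientation: [-1.945, 2.467, -0.002]
contact_force: [0.4, 0.6, -0.1]
grip_width: 0.0853
gripper_force: 0.0
```

servo_tool --pt "0 0 3 6 -38 0 0" --pt "0 0 6 12 -76 0 0" --pt "0 0 7.9 18 -114 0 0" --pt "0 0 7.9 24 -152 0 0" --pt "0 0 7.9 29 -188 0 0"

```text
clock: 20.75
tcp_pos: [0.5402, -0.2168, 0.2325]
orientation: [-2.105, 2.332, -0.0]
contact_force: [0.3, -0.0, -0.2]
grip_width: 0.0852
gripper_force: 0.0
```

servo_tool --pt "0 0 0 3 -25 0 0" --pt "0 0 0 6.3 -40.5 0 0" --pt "0 0 0 6.3 -40.5 0 0" --pt "0 0 0 6.3 -40.5 0 0" --pt "0 0 0 6.3 -40.5 0 0"

```text
clock: 21.17
tcp_pos: [0.5468, -0.2524, 0.2324]
orientation: [-2.109, 2.328, 0.0]
contact_force: [-0.2, 0.8, 1.1]
grip_width: 0.0852
gripper_force: 0.0
```

```bash
python3 - 2>/dev/null <<'E'
from boss import *
st(); 
p,d=grab("top"); C=cloud("top",d)
for c in [(485,137.7)]:
    m=(np.hypot(C[...,0]*1e3-c[0],C[...,1]*1e3-c[1])<40)&(abs(C[...,2]-.121)<.006); P=C[m]*1e3; print("plate in N",m.sum(),P.mean(0).round(1),np.median(P[:,2]), "expect z ~121.5 (cam bias 1.5)")
m=(np.hypot(C[...,0]-.473,C[...,1]+.071)<.09)&(C[...,2]>.06)&(C[...,2]<.09); print("block",m.sum(),(C[m].mean(0)*1e3).round(0))
E
```

```text
t 21.17 tcp [ 546.8 -252.4  232.4] az 174.3 zdir [ 0.     0.001 -1.   ] F [-0.2  0.8  1.1] w 85.2 g 0.0 q7 2.83
plate in N 60 [485.  136.4 121.2] 121.1134066138737 expect z ~121.5 (cam bias 1.5)
block 234 [486. -91.  74.]
```

```bash
python3 - 2>/dev/null <<'E'
from m2 import *
p,d=grab("top"); C=cloud("top",d); S=cv2.cvtColor(p,cv2.COLOR_BGR2HSV)[...,1]
near=np.hypot(C[...,0]-.48,C[...,1]+.08)<.09
P=C[near&(C[...,2]>.066)&(C[...,2]<.1)]*1e3; print(np.percentile(P[:,2],[5,50,95]))
P=P[P[:,2]>70]; print(cv2.minAreaRect(P[:,:2].astype(np.float32)))
line("block",C[near&(C[...,2]>.074)&(S<60)])
p2,d2=grab("scene"); C=cloud("scene",d2); m=(np.hypot(C[...,0]-.48,C[...,1]+.08)<.09)&(C[...,2]>.075)&(C[...,2]<.1); print("scene",m.sum(),(C[m]*1e3).mean(0).round(1))
a=cv2.resize(p[215:285,340:440],None,fx=4,fy=4,interpolation=cv2.INTER_CUBIC); b=cv2.resize(p2[160:215,300:375],None,fx=5,fy=5,interpolation=cv2.INTER_CUBIC)
h=np.zeros((280,775,3),np.uint8); h[:,:400]=a; h[:275,400:]=b; cv2.imwrite("pics/bl.png",h)
E
```

```text
[71.285612   74.41897589 77.85614605]
((485.79833984375, -91.99214172363281), (35.828407287597656, 40.077083587646484), 69.56697082519531)
block 139 mid [485.3 -90.9] az 165.3 ext [34.5 38.9] z [74.1 75.6 78.2]
scene 10 [491.  -87.9  76.3]
```

View pics/bl.png

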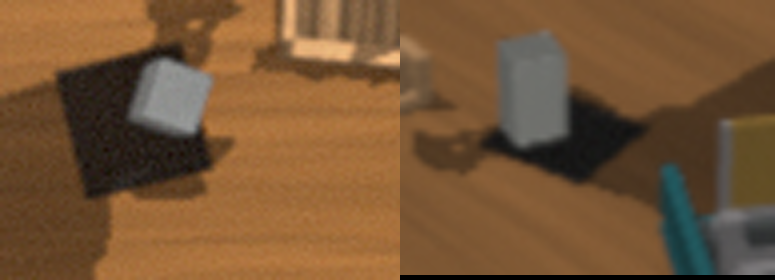

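The block was knocked to the far right edge of the mat (left half: 172,97 against a mat centre of about 132,120), still upright and on it. I'll recentre it now.

servo_tool --pt "0 0 -4 -10 27 0 0" --pt "0 0 -8 -22 60 0 0" --pt "0 0 -12 -35 95 0 0" --pt "0 0 -14.6 -48 130 0 0" --pt "0 0 -14.6 -60.4 163.3 0 0"

```text
clock: 21.73
tcp_pos: [0.485, -0.0887, 0.2319]
orientation: [1.791, -2.58, 0.001]
contact_force: [0.6, 0.4, 0.6]
grip_width: 0.0857
gripper_force: 0.0
```

servo_tool --pt "0 0 0 0 0 -10 0" --pt "0 0 0 0 0 -40 0" --pt "0 0 0 0 0 -75 0" --pt "0 0 0 0 0 -105 0" --pt "0 0 0 0 0 -130 0"

```text
clock: 22.15
tcp_pos: [0.4853, -0.0908, 0.1]
orientation: [1.794, -2.577, -0.001]
contact_force: [0.4, -0.1, 0.0]
grip_width: 0.0854
gripper_force: 0.0
```

servo_tool --pt "0 0 0 0 0 -20 0" --pt "0 0 0 0 0 -40 0" --pt "0 0 0 0 0 -55 0" --pt "0 0 0 0 0 -59 0" --pt "0 0 0 0 0 -59 0"

```text
clock: 22.57
tcp_pos: [0.4856, -0.0907, 0.0422]
orientation: [1.794, -2.578, -0.002]
contact_force: [0.7, -0.1, 0.5]
grip_width: 0.0856
gripper_force: 0.0
```

servo_tool --pt "0 0 0 0 0 0 1" --pt "0 0 0 0 0 0 1" --pt "0 0 0 0 0 0 1" --pt "0 0 0 0 0 0 1" --pt "0 0 0 0 0 0 1" --force 40

```text
clock: 22.98
tcp_pos: [0.4868, -0.0916, 0.0437]
orientation: [-1.792, 2.58, -0.002]
contact_force: [-2.6, -0.1, 7.0]
grip_width: 0.0393
gripper_force: 41.4
```

servo_tool --pt "0 0 0 0 0 0 1" --pt "0 0 0 0 0 4 1" --pt "0 0 0 0 0 12 1" --pt "0 0 0 -4 6 15 1" --pt "0 0 0 -8 12 15 1"

```text
clock: 23.4
tcp_pos: [0.4784, -0.0792, 0.0586]
orientation: [-1.79, 2.58, -0.001]
contact_force: [-0.2, 0.2, -3.6]
grip_width: 0.0395
gripper_force: 41.0
```

servo_tool --pt "0 0 0 -5 8 0 1" --pt "0 0 0 -5 8 0 1" --pt "0 0 0 -5 8 -5 1" --pt "0 0 0 -5 8 -11 1" --pt "0 0 0 -5 8 -13 1"

```text
clock: 23.82
tcp_pos: [0.4727, -0.0718, 0.0437]
orientation: [1.791, -2.579, -0.001]
contact_force: [-4.3, -0.0, 17.4]
grip_width: 0.039
gripper_force: 43.9
```

servo_tool --pt "0 0 0 0 0 0 0" --pt "0 0 0 0 0 0 0" --pt "0 0 0 0 0 0 0" --pt "0 0 0 0 0 0 0" --pt "0 0 0 0 0 0 0"

```text
clock: 24.23
tcp_pos: [0.4735, -0.0715, 0.045]
orientation: [-1.792, 2.58, -0.0]
contact_force: [-0.6, -0.3, 0.2]
grip_width: 0.0855
gripper_force: 0.0
```

servo_tool --pt "0 0 0 0 0 20 0" --pt "0 0 0 0 0 55 0" --pt "0 0 0 0 0 95 0" --pt "0 0 0 0 0 135 0" --pt "0 0 0 0 0 165 0"

```text
clock: 24.65
tcp_pos: [0.4738, -0.0709, 0.2128]
orientation: [-1.793, 2.578, -0.002]
contact_force: [0.5, -0.1, 0.5]
grip_width: 0.0852
gripper_force: 0.0
```

servo_tool --pt "0 0 3 13 -33 22 0" --pt "0 0 7 28 -70 22 0" --pt "0 0 11 43 -107 22 0" --pt "0 0 14.6 58 -144 22 0" --pt "0 0 14.6 73.4 -183.4 22 0"

```text
clock: 25.07
tcp_pos: [0.5466, -0.2563, 0.2318]
orientation: [2.109, -2.328, 0.0]
contact_force: [0.7, -0.1, 0.3]
grip_width: 0.0854
gripper_force: 0.0
```

servo_tool --pt "0 0 0 0 0 0 0" --pt "0 0 0 0 0 -20 0" --pt "0 0 0 0 0 -50 0" --pt "0 0 0 0 0 -80 0" --pt "0 0 0 0 0 -105 0"

```text
clock: 25.48
tcp_pos: [0.5457, -0.2543, 0.1251]
orientation: [2.105, -2.332, -0.001]
contact_force: [-0.4, -0.3, -0.4]
grip_width: 0.0853
gripper_force: 0.0
```

servo_tool --pt "0 0 0 0 0 -15 0" --pt "0 0 0 0 0 -30 0" --pt "0 0 0 0 0 -41 0" --pt "0 0 0 0 0 -46 0" --pt "0 0 0 0 0 -46 0"

```text
clock: 25.9
tcp_pos: [0.5463, -0.2542, 0.0803]
orientation: [2.106, -2.331, -0.001]
contact_force: [0.7, 0.5, -0.4]
grip_width: 0.0853
gripper_force: 0.0
```

servo_tool --pt "0 0 0 0 0 0 1" --pt "0 0 0 0 0 0 1" --pt "0 0 0 0 0 0 1" --pt "0 0 0 0 0 0 1" --pt "0 0 0 0 0 0 1" --force 60

```text
clock: 26.32
tcp_pos: [0.5472, -0.2544, 0.0823]
orientation: [-2.105, 2.331, -0.003]
contact_force: [-1.7, 1.4, 6.4]
grip_width: 0.055
gripper_force: 62.7
```

servo_tool --pt "0 0 0 0 0 0 1" --pt "0 0 0 0 0 0 1"

```text
clock: 26.48
tcp_pos: [0.5472, -0.2544, 0.0822]
orientation: [-2.105, 2.331, -0.003]
contact_force: [-1.2, 0.1, 5.4]
grip_width: 0.0552
gripper_force: 62.7
```

```bash
python3 - 2>/dev/null <<'E'
from m2 import *
from s import st
st(); p,d=grab("top"); C=cloud("top",d)
m=(np.hypot(C[...,0]-.473,C[...,1]+.071)<.06)&(C[...,2]>.068)&(C[...,2]<.08); print(m.sum(),(C[m]*1e3).mean(0).round(1))
E
```

```text
t 26.48 tcp [ 547.2 -254.4   82.2] az 174.2 zdir [ 0.002 -0.001 -1.   ] F [-1.2  0.1  5.4] w 55.2 g 62.7 q7 2.71
222 [472.1 -72.1  74.4]
```

servo_tool --pt "0 0 0 0 0 8 1" --pt "0 0 0 0 0 25 1" --pt "0 0 0 0 0 50 1" --pt "0 0 0 0 0 80 1" --pt "0 0 0 0 0 110 1"

```text
clock: 26.95
tcp_pos: [0.5459, -0.2539, 0.1928]
orientation: [2.106, -2.331, -0.001]
contact_force: [-0.3, 0.1, -3.3]
grip_width: 0.0545
gripper_force: 64.9
```

servo_tool --pt "0 0 0 0 0 25 1" --pt "0 0 0 0 0 38 1" --pt "0 0 0 0 0 40 1" --pt "0 0 0 0 0 40 1"

```text
clock: 27.28
tcp_pos: [0.5463, -0.2545, 0.2313]
orientation: [2.105, -2.332, 0.002]
contact_force: [-0.1, -1.0, -3.6]
grip_width: 0.0548
gripper_force: 65.0
```

servo_tool --pt "0 0 -6 -1 15 0 1" --pt "0 0 -13 -2 35 0 1" --pt "0 0 -20 -4 60 0 1" --pt "0 0 -27 -6 85 0 1" --pt "0 0 -34 -7 110 0 1"

```text
clock: 27.7
tcp_pos: [0.5377, -0.1436, 0.2286]
orientation: [1.321, -2.847, -0.004]
contact_force: [-0.2, 0.6, -2.3]
grip_width: 0.0549
gripper_force: 64.9
```

servo_tool --pt "0 0 -7 -1 22 0 1" --pt "0 0 -14 -3 44 0 1" --pt "0 0 -21 -4 66 0 1" --pt "0 0 -28 -6 88 0 1" --pt "0 0 -35 -7 110 0 1"

```text
clock: 28.12
tcp_pos: [0.5307, -0.0338, 0.2288]
orientation: [0.405, -3.112, -0.001]
contact_force: [0.0, -1.0, -2.8]
grip_width: 0.055
gripper_force: 64.9
```

servo_tool --pt "0 0 -7 -1 22 0 1" --pt "0 0 -14 -3 44 0 1" --pt "0 0 -21 -4 66 0 1" --pt "0 0 -28 -6 88 0 1" --pt "0 0 -35 -7 110 0 1"

```text
clock: 28.53
tcp_pos: [0.5238, 0.076, 0.2288]
orientation: [-0.55, -3.09, 0.002]
contact_force: [-0.2, 0.2, -3.0]
grip_width: 0.0547
gripper_force: 64.9
```

servo_tool --pt "0 0 -7 -1 22 0 1" --pt "0 0 -14 -3 44 0 1" --pt "0 0 -21 -4 66 0 1" --pt "0 0 -28 -6 88 0 1" --pt "0 0 -35 -7.9 113 0 1"

```text
clock: 28.95
tcp_pos: [0.5163, 0.1881, 0.2285]
orientation: [-1.455, -2.782, 0.006]
contact_force: [0.3, -0.5, -3.8]
grip_width: 0.0551
gripper_force: 64.9
```

servo_tool --pt "0 0 -7 0 0 0 1" --pt "0 0 -14 0 0 0 1" --pt "0 0 -21 0 0 0 1" --pt "0 0 -28 0 0 0 1" --pt "0 0 -35 0 0 0 1"

```text
clock: 29.37
tcp_pos: [0.5162, 0.1879, 0.2285]
orientation: [-2.224, -2.217, 0.006]
contact_force: [-0.5, 0.8, -3.2]
grip_width: 0.0547
gripper_force: 65.0
```

servo_tool --pt "0 0 -7 0 0 0 1" --pt "0 0 -14 0 0 0 1" --pt "0 0 -21 0 0 0 1" --pt "0 0 -28 0 0 0 1" --pt "0 0 -32.9 0 0 0 1"

```text
clock: 29.78
tcp_pos: [0.5163, 0.1878, 0.2286]
orientation: [-2.762, -1.497, 0.006]
contact_force: [0.8, 0.6, -3.0]
grip_width: 0.055
gripper_force: 65.0
```

servo_tool --pt "0 0 0 0 0 -40 1" --pt "0 0 0 0 0 -70 1" --pt "0 0 0 0 0 -80 1" --pt "0 0 0 0 0 -80 1" --pt "0 0 0 0 0 -80 1"

```text
clock: 30.2
tcp_pos: [0.5171, 0.1886, 0.1503]
orientation: [-2.757, -1.506, 0.003]
contact_force: [-0.0, 0.5, -2.7]
grip_width: 0.055
gripper_force: 64.9
```

```bash
python3 look.py; python3 -c "
from boss import *
o=st();t=o['tcp_pos']*1e3;bossmap(t[:2],-32.7,t[2]-72.5)" 2>/dev/null
```

```text
t 30.2 tcp [517.1 188.6 150.3] az -32.7 zdir [-0.002 -0.    -1.   ] F [-0.   0.5 -2.7] w 55.0 g 64.9 q7 -1.28
tool in press -0.5 0.0
top bottom 
x ext None
scene bottom 2.6
5 109 y [-0.3  2.2  5.8]
40 100 y [-0.8  2.3  5.9]
76 42 y [-2.   2.2  5.6]
100 26 y [-1.   1.1  5.7]
x ext [-23.   28.3]
t 30.3 tcp [518.5 189.3 152.2] az -32.7 zdir [ 0.002  0.001 -1.   ] F [-0.1  0.4 -1.8] w 55.0 g 65.0 q7 -1.28
102 ['  0.9/10', '  0.8/11', '  0.6/14', '  0.5/12', '  0.9/ 6']
90 ['  0.9/12', '  0.9/11', '  0.6/14', '  1.0/14', '  1.0/10']
78 ['  1.8/10', '  0.4/14', '  0.0/11', '  1.2/13', '  0.4/10']
66 ['  0.4/ 6', '  1.1/12', '  0.5/13', '  1.2/ 9', '  0.9/ 9']
54 ['  0.8/ 6', '  0.7/14', '  0.2/13', '  0.4/11', '  1.6/ 7']
42 ['  0.7/ 7', '  0.9/13', '  0.5/13', '  1.1/13', '  0.6/ 8']
30 ['  0.3/ 6', '  0.8/11', '  1.1/12', '  1.0/13', '  1.6/ 5']
18 [' -0.3/ 7', '  0.6/10', '  1.3/12', '  0.8/14', '  1.0/ 7']
6 ['  1.0/ 7', '  0.1/10', '  1.2/11', '  1.4/11', '  1.1/ 7']
```

servo_tool --pt "0 0 0 -0.8 -1.3 -5 1" --pt "0 0 0 -0.8 -1.3 -12 1" --pt "0 0 0 -0.8 -1.3 -20 1" --pt "0 0 0 -0.8 -1.3 -27 1" --pt "0 0 0 -0.8 -1.3 -32 1"

```text
clock: 31.12
tcp_pos: [0.5161, 0.1871, 0.1173]
orientation: [-2.757, -1.506, 0.003]
contact_force: [-0.3, -0.3, -3.3]
grip_width: 0.0547
gripper_force: 65.0
```

servo_tool --pt "0 0 0 0 0 -4 1" --pt "0 0 0 0 0 -8 1" --pt "0 0 0 0 0 -12 1" --pt "0 0 0 0 0 -16 1" --pt "0 0 0 0 0 -16 1"

```text
clock: 31.53
tcp_pos: [0.5164, 0.1873, 0.1021]
orientation: [-2.757, -1.506, 0.001]
contact_force: [0.6, -0.2, -3.6]
grip_width: 0.0548
gripper_force: 65.0
```

servo_tool --pt "0 0 0 0 0 -4 1" --pt "0 0 0 0 0 -8 1" --pt "0 0 0 0 0 -12 1" --pt "0 0 0 0 0 -16 1" --pt "0 0 0 0 0 -16 1"

```text
clock: 31.95
tcp_pos: [0.5164, 0.1873, 0.0859]
orientation: [-2.757, -1.506, 0.001]
contact_force: [0.7, 0.5, -3.9]
grip_width: 0.0552
gripper_force: 65.0
```

```bash
python3 look.py
```

```text
t 31.95 tcp [516.4 187.3  85.9] az -32.7 zdir [-0.001 -0.    -1.   ] F [ 0.7  0.5 -3.9] w 55.2 g 65.0 q7 -1.34
tool in press -0.3 -1.5
top bottom 
x ext None
scene bottom 42.0
5 17 y [10.2 12.8 13.8]
40 118 y [-2.1  1.8 10.4]
76 35 y [-1.5  2.2  4.9]
100 28 y [-3.   1.3  5.9]
x ext [-23.2  28.6]
```

servo_tool --pt "0 0 0 0 0 -2 1" --pt "0 0 0 0 0 -4 1" --pt "0 0 0 0 0 -4.5 1" --pt "0 0 0 0 0 -4.5 1"

```text
clock: 32.38
tcp_pos: [0.5168, 0.1874, 0.0824]
orientation: [2.757, 1.506, 0.0]
contact_force: [-0.1, 0.1, -2.5]
grip_width: 0.055
gripper_force: 65.1
```

servo_tool --pt "0 0 0 0 0 0 0" --pt "0 0 0 0 0 0 0" --pt "0 0 0 0 0 0 0" --pt "0 0 0 0 0 0 0" --pt "0 0 0 0 0 0 0"

```text
clock: 32.8
tcp_pos: [0.5168, 0.1875, 0.0825]
orientation: [2.757, 1.506, 0.001]
contact_force: [0.1, 0.2, 0.0]
grip_width: 0.0856
gripper_force: 0.0
```

servo_tool --pt "0 0 0 0 0 10 0" --pt "0 0 0 0 0 40 0" --pt "0 0 0 0 0 80 0" --pt "0 0 0 0 0 120 0" --pt "0 0 0 0 0 150 0"

```text
clock: 33.22
tcp_pos: [0.5171, 0.1882, 0.2363]
orientation: [2.757, 1.506, 0.005]
contact_force: [1.3, 0.4, -0.6]
grip_width: 0.0855
gripper_force: 0.0
```

servo_tool --pt "0 0 3 1 -20 0 0" --pt "0 0 7 3 -50 0 0" --pt "0 0 11 4 -88 0 0" --pt "0 0 15 6 -126 0 0" --pt "0 0 19 8 -164 0 0"

```text
clock: 33.63
tcp_pos: [0.5245, 0.0221, 0.2333]
orientation: [2.466, 1.945, 0.001]
contact_force: [0.4, -0.8, 0.1]
grip_width: 0.0855
gripper_force: 0.0
```

servo_tool --pt "0 0 3 2 -38 0 0" --pt "0 0 6 4 -76 0 0" --pt "0 0 7.9 6 -114 0 0" --pt "0 0 7.9 8 -152 0 0" --pt "0 0 7.9 10 -188 0 0"

```text
clock: 34.05
tcp_pos: [0.5344, -0.1669, 0.2333]
orientation: [2.331, 2.105, 0.0]
contact_force: [1.0, 0.4, 0.0]
grip_width: 0.0852
gripper_force: 0.0
```

servo_tool --pt "0 0 0 2 -35 0 0" --pt "0 0 0 4 -70 0 0" --pt "0 0 0 6 -105 0 0" --pt "0 0 0 6.7 -130 0 0" --pt "0 0 0 6.7 -134.9 0 0"

```text
clock: 34.47
tcp_pos: [0.54, -0.3059, 0.2327]
orientation: [2.338, 2.096, -0.003]
contact_force: [-0.4, -0.9, 0.1]
grip_width: 0.0854
gripper_force: 0.0
```

servo_tool --pt "0 0 0 0 0 0 0" --pt "0 0 0 0 0 -20 0" --pt "0 0 0 0 0 -50 0" --pt "0 0 0 0 0 -80 0" --pt "0 0 0 0 0 -105 0"

```text
clock: 34.88
tcp_pos: [0.5415, -0.2969, 0.1264]
orientation: [-2.328, -2.108, -0.001]
contact_force: [0.5, 0.7, -0.5]
grip_width: 0.0856
gripper_force: 0.0
```

servo_tool --pt "0 0 0 0 0 -15 0" --pt "0 0 0 0 0 -30 0" --pt "0 0 0 0 0 -41 0" --pt "0 0 0 0 0 -46 0" --pt "0 0 0 0 0 -46 0"

```text
clock: 35.3
tcp_pos: [0.5412, -0.2981, 0.0807]
orientation: [-2.329, -2.106, 0.0]
contact_force: [0.5, 0.1, 0.8]
grip_width: 0.0854
gripper_force: 0.0
```

```bash
python3 - 2>/dev/null <<'E'
from m2 import *
from s import st
st(); p,d=grab("top"); C=cloud("top",d)
for c in [(485,137.7),(516.5,187.4)]:
    m=(np.hypot(C[...,0]*1e3-c[0],C[...,1]*1e3-c[1])<32)&(abs(C[...,2]-.121)<.006); line("plate",C[m])
m=(np.hypot(C[...,0]-.473,C[...,1]+.071)<.06)&(C[...,2]>.068)&(C[...,2]<.08); print("block",m.sum(),(C[m]*1e3).mean(0).round(1))
E
```

```text
t 35.3 tcp [ 541.2 -298.1   80.7] az -5.7 zdir [-0.001  0.001 -1.   ] F [0.5 0.1 0.8] w 85.4 g 0.0 q7 0.06
plate 60 mid [485.3 136.4] az 146.9 ext [ 6.  53.3] z [117.6 121.7 123.9]
plate 62 mid [517.4 186.3] az 146.6 ext [ 6.5 53.5] z [117.1 120.8 124.3]
block 225 [472.  -72.   74.7]
```

servo_tool --pt "0 0 0 0 -1.2 0 0" --pt "0 0 0 0 -1.2 0 1" --pt "0 0 0 0 -1.2 0 1" --pt "0 0 0 0 -1.2 0 1" --pt "0 0 0 0 -1.2 0 1"

```text
clock: 35.77
tcp_pos: [0.5419, -0.301, 0.0824]
orientation: [2.331, 2.104, 0.0]
contact_force: [-0.4, -0.6, 6.0]
grip_width: 0.0549
gripper_force: 62.9
```

servo_tool --pt "0 0 0 0 0 0 1" --pt "0 0 0 0 0 0 1" --pt "0 0 0 0 0 0 1" --pt "0 0 0 0 0 0 1"

```text
clock: 36.1
tcp_pos: [0.5418, -0.3011, 0.0824]
orientation: [2.331, 2.104, 0.0]
contact_force: [-1.9, 1.3, 6.2]
grip_width: 0.055
gripper_force: 62.9
```

servo_tool --pt "0 0 0 0 0 8 1" --pt "0 0 0 0 0 25 1" --pt "0 0 0 0 0 50 1" --pt "0 0 0 0 0 80 1" --pt "0 0 0 0 0 110 1"

```text
clock: 36.52
tcp_pos: [0.5404, -0.3002, 0.1919]
orientation: [-2.33, -2.104, 0.001]
contact_force: [0.7, -0.2, -3.4]
grip_width: 0.0549
gripper_force: 65.0
```

servo_tool --pt "0 0 0 0 0 25 1" --pt "0 0 0 0 0 38 1" --pt "0 0 0 0 0 40 1" --pt "0 0 0 0 0 40 1"

```text
clock: 36.85
tcp_pos: [0.5412, -0.3007, 0.2312]
orientation: [2.331, 2.105, -0.0]
contact_force: [0.1, -0.1, -4.3]
grip_width: 0.0548
gripper_force: 65.1
```

servo_tool --pt "0 0 -2 0 20 0 1" --pt "0 0 -5 1 50 0 1" --pt "0 0 -7 1 80 0 1" --pt "0 0 -9 2 110 0 1" --pt "0 0 -11 2 145 0 1"

```text
clock: 37.27
tcp_pos: [0.5417, -0.1554, 0.2286]
orientation: [-2.524, -1.866, 0.005]
contact_force: [0.0, 0.1, -3.2]
grip_width: 0.0548
gripper_force: 65.0
```

servo_tool --pt "0 0 -3 0 36 0 1" --pt "0 0 -6 1 72 0 1" --pt "0 0 -9 2 108 0 1" --pt "0 0 -12 2 144 0 1" --pt "0 0 -15.9 3 180 0 1"

```text
clock: 37.68
tcp_pos: [0.5445, 0.0256, 0.2288]
orientation: [-2.758, -1.501, 0.006]
contact_force: [-0.5, 0.4, -3.6]
grip_width: 0.0546
gripper_force: 65.0
```

servo_tool --pt "0 0 0 0 36 0 1" --pt "0 0 0 1 72 0 1" --pt "0 0 0 2 108 0 1" --pt "0 0 0 2 144 0 1" --pt "0 0 0 3 175 0 1"

```text
clock: 38.1
tcp_pos: [0.5475, 0.2015, 0.2288]
orientation: [-2.755, -1.507, 0.006]
contact_force: [0.6, -0.5, -3.5]
grip_width: 0.0546
gripper_force: 65.0
```

servo_tool --pt "0 0 0 0.3 20 0 1" --pt "0 0 0 0.3 36.8 0 1" --pt "0 0 0 0.3 36.8 -10 1" --pt "0 0 0 0.3 36.8 -40 1" --pt "0 0 0 0.3 36.8 -70 1"

```text
clock: 38.52
tcp_pos: [0.5495, 0.2356, 0.1592]
orientation: [2.757, 1.506, -0.0]
contact_force: [0.9, -0.5, -4.0]
grip_width: 0.0545
gripper_force: 65.1
```

servo_tool --pt "0 0 0 0 0 -10 1" --pt "0 0 0 0 0 -10 1" --pt "0 0 0 0 0 -10 1"

```text
clock: 38.77
tcp_pos: [0.5492, 0.2354, 0.1505]
orientation: [-2.757, -1.505, 0.004]
contact_force: [-0.3, -0.2, -3.3]
grip_width: 0.0542
gripper_force: 65.0
```

```bash
python3 look.py; python3 -c "
from boss import *
o=st();t=o['tcp_pos']*1e3;bossmap(t[:2],-32.7,t[2]-72.5)" 2>/dev/null
```

```text
t 38.77 tcp [549.2 235.4 150.5] az -32.7 zdir [-0.002 -0.001 -1.   ] F [-0.3 -0.2 -3.3] w 54.2 g 65.0 q7 -1.34
tool in press 1.3 56.8
top bottom 
x ext None
scene bottom 4.3
5 122 y [0.2 3.4 6.2]
40 108 y [0.6 4.1 7.4]
76 48 y [0.4 3.6 7.2]
100 25 y [0.3 4.  6.1]
x ext [-23.5  27.6]
t 38.87 tcp [550.6 236.4 152.6] az -32.7 zdir [ 0.002  0.001 -1.   ] F [ 0.2  0.7 -3.2] w 55.0 g 65.0 q7 -1.34
102 ['  4.0/11', '  2.4/13', '  2.1/14', '  2.2/13', '  2.3/12']
90 ['  3.1/11', '  2.4/14', '  2.1/13', '  2.6/15', '  1.8/ 9']
78 ['  2.4/ 9', '  2.3/13', '  2.2/14', '  2.5/12', '  2.0/ 9']
66 ['  2.6/10', '  2.5/15', '  2.2/12', '  2.2/13', '  2.4/ 7']
54 ['  2.0/ 8', '  2.6/12', '  2.3/14', '  2.4/15', '  2.0/ 6']
42 ['  2.7/ 6', '  2.8/13', '  3.2/11', '  2.3/12', '  2.2/ 8']
30 ['  3.0/ 7', '  2.5/12', '  2.0/14', '  2.9/13', '  3.1/ 8']
18 ['  2.6/ 8', '  3.3/12', '  2.6/12', '  2.9/13', '  2.1/11']
6 ['  2.3/10', '  2.1/ 9', '  3.4/12', '  2.6/13', '  2.9/ 9']
```

servo_tool --pt "0 0 0 -0.8 0.5 -5 1" --pt "0 0 0 -0.8 0.5 -12 1" --pt "0 0 0 -0.8 0.5 -20 1" --pt "0 0 0 -0.8 0.5 -27 1" --pt "0 0 0 -0.8 0.5 -32 1"

```text
clock: 39.68
tcp_pos: [0.5483, 0.2362, 0.1177]
orientation: [-2.757, -1.506, 0.003]
contact_force: [-0.3, 0.3, -2.9]
grip_width: 0.0546
gripper_force: 65.0
```

servo_tool --pt "0 0 0 0 0 -4 1" --pt "0 0 0 0 0 -8 1" --pt "0 0 0 0 0 -12 1" --pt "0 0 0 0 0 -16 1" --pt "0 0 0 0 0 -16 1"

```text
clock: 40.1
tcp_pos: [0.5485, 0.2363, 0.1025]
orientation: [-2.757, -1.506, 0.002]
contact_force: [-0.2, -0.5, -4.0]
grip_width: 0.0546
gripper_force: 65.0
```

servo_tool --pt "0 0 0 0 0 -4 1" --pt "0 0 0 0 0 -8 1" --pt "0 0 0 0 0 -12 1" --pt "0 0 0 0 0 -16 1" --pt "0 0 0 0 0 -16 1"

```text
clock: 40.52
tcp_pos: [0.5484, 0.2363, 0.0863]
orientation: [-2.757, -1.506, 0.002]
contact_force: [0.2, 0.2, -4.2]
grip_width: 0.055
gripper_force: 65.0
```

```bash
python3 look.py
```

```text
t 40.52 tcp [548.4 236.3  86.3] az -32.7 zdir [-0.001 -0.001 -1.   ] F [ 0.2  0.2 -4.2] w 55.0 g 65.0 q7 -1.38
tool in press 0.1 57.1
top bottom 
x ext None
scene bottom 41.2
5 16 y [ 1.4 12.8 13.7]
40 115 y [-0.4  3.2 10.7]
76 38 y [0.2 4.  7.1]
100 26 y [-1.1  2.7  6.1]
x ext [-24.6  30.7]
```

servo_tool --pt "0 0 0 0 0 -2 1" --pt "0 0 0 0 0 -4 1" --pt "0 0 0 0 0 -4.8 1" --pt "0 0 0 0 0 -4.8 1"

```text
clock: 40.95
tcp_pos: [0.549, 0.2367, 0.0825]
orientation: [-2.757, -1.506, -0.0]
contact_force: [0.5, 0.8, -3.2]
grip_width: 0.0545
gripper_force: 65.2
```

servo_tool --pt "0 0 0 0 0 0 0" --pt "0 0 0 0 0 0 0" --pt "0 0 0 0 0 0 0" --pt "0 0 0 0 0 0 0" --pt "0 0 0 0 0 0 0"

```text
clock: 41.37
tcp_pos: [0.5491, 0.2367, 0.0828]
orientation: [2.757, 1.506, 0.001]
contact_force: [-0.3, -0.7, 0.8]
grip_width: 0.0853
gripper_force: 0.0
```

servo_tool --pt "0 0 0 0 0 10 0" --pt "0 0 0 0 0 40 0" --pt "0 0 0 0 0 80 0" --pt "0 0 0 0 0 120 0" --pt "0 0 0 0 0 150 0"

```text
clock: 41.78
tcp_pos: [0.5493, 0.2373, 0.2367]
orientation: [-2.757, -1.506, -0.005]
contact_force: [0.3, 0.5, -0.2]
grip_width: 0.0855
gripper_force: 0.0
```

servo_tool --pt "0 0 0 -4 22 0 0" --pt "0 0 0 -9 48 0 0" --pt "0 0 0 -13.6 71.7 0 0" --pt "0 0 0 -13.6 71.7 0 0" --pt "0 0 0 -13.6 71.7 0 0"

```text
clock: 42.2
tcp_pos: [0.5344, 0.3102, 0.2334]
orientation: [-2.754, -1.51, -0.001]
contact_force: [0.7, -0.1, 1.3]
grip_width: 0.0856
gripper_force: 0.0
```

```bash
python3 - 2>/dev/null <<'E'
from m2 import *
from s import st
st(); p,d=grab("scene"); C=cloud("scene",d); q,e=grab("top")
cv2.imwrite("pics/n1.png",cv2.resize(p[150:270,330:450],None,fx=5,fy=5,interpolation=cv2.INTER_CUBIC))
m=(np.hypot(C[...,0]-.535,C[...,1]-.308)<.02)&(C[...,2]>.066); P=C[m]*1e3; print("knob pts",len(P),np.percentile(P,[3,50,97],axis=0).round(1))
E
```

```text
t 42.2 tcp [534.4 310.2 233.4] az -32.5 zdir [ 0.     0.001 -1.   ] F [ 0.7 -0.1  1.3] w 85.6 g 0.0 q7 -1.41
knob pts 352 [[518.2 291.4  73.6]
 [538.5 312.3 341.8]
 [552.4 325.6 614.7]]
```

View pics/n1.png

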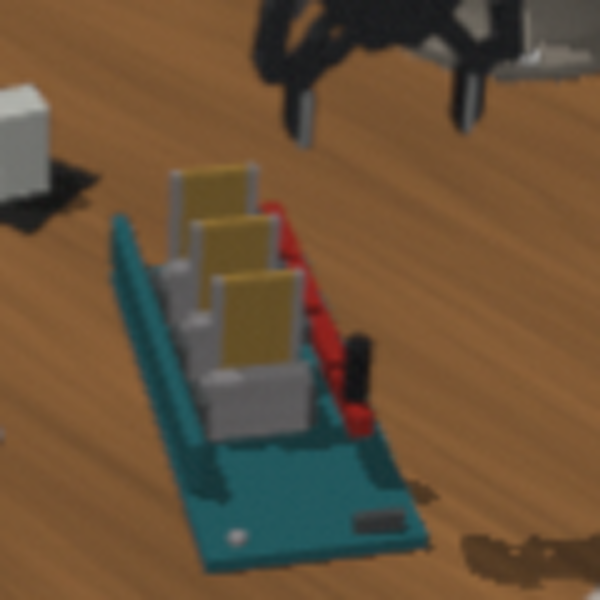

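All three plates stand in their nests with plain faces to the anvil side, and the open gripper is above the knob (357,365). Next I close the carriage.

servo_tool --pt "0 0 0 0 0 -10 0" --pt "0 0 0 0 0 -40 0" --pt "0 0 0 0 0 -70 0" --pt "0 0 0 0 0 -95 0" --pt "0 0 0 0 0 -110 0"

```text
clock: 42.72
tcp_pos: [0.5343, 0.3055, 0.1187]
orientation: [2.758, 1.503, -0.007]
contact_force: [-0.3, -0.5, 0.3]
grip_width: 0.0856
gripper_force: 0.0
```

servo_tool --pt "0 0 0 0 0 -15 0" --pt "0 0 0 0 0 -30 0" --pt "0 0 0 0 0 -45 0" --pt "0 0 0 0 0 -53 0" --pt "0 0 0 0 0 -53 0"

```text
clock: 43.13
tcp_pos: [0.5344, 0.3063, 0.0671]
orientation: [2.758, 1.504, -0.006]
contact_force: [-0.6, -0.4, 0.7]
grip_width: 0.0854
gripper_force: 0.0
```

servo_tool --pt "0 0 0 0 0 0 1" --pt "0 0 0 0 0 0 1" --pt "0 0 0 0 0 0 1" --pt "0 0 0 0 0 0 1" --pt "0 0 0 0 0 0 1" --force 40

```text
clock: 43.55
tcp_pos: [0.5357, 0.3085, 0.0702]
orientation: [2.757, 1.505, 0.002]
contact_force: [-1.0, -0.5, -0.1]
grip_width: 0.0256
gripper_force: 0.0
```

servo_tool --pt "0 0 0 0 0 0 1" --pt "0 0 0 0 0 0 1" --pt "0 0 0 0 0 0 1" --pt "0 0 0 0 0 0 1" --pt "0 0 0 0 0 0 1"

```text
clock: 43.97
tcp_pos: [0.5351, 0.3089, 0.0702]
orientation: [-2.757, -1.506, -0.001]
contact_force: [-2.1, 0.3, 5.6]
grip_width: 0.0166
gripper_force: 39.3
```

servo_tool --pt "0 0 0 1.4 2.2 0 1" --pt "0 0 0 3.2 5 0 1" --pt "0 0 0 5.4 8.4 0 1" --pt "0 0 0 7.6 11.8 0 1" --pt "0 0 0 9.7 15.1 0 1"

```text
clock: 44.38
tcp_pos: [0.5445, 0.3235, 0.0702]
orientation: [2.757, 1.506, -0.001]
contact_force: [-4.2, -2.0, 8.2]
grip_width: 0.0169
gripper_force: 39.8
```

```bash
python3 s.py
```

```text
t 44.38 tcp [544.5 323.5  70.2] az -32.7 zdir [-0.001 -0.001 -1.   ] F [-4.2 -2.   8.2] w 16.9 g 39.8 q7 -1.52
```

servo_tool --pt "0 0 0 1.1 1.7 0 1" --pt "0 0 0 2.2 3.4 0 1" --pt "0 0 0 3.2 5 0 1" --pt "0 0 0 3.8 5.9 0 1" --pt "0 0 0 3.8 5.9 0 1"

```text
clock: 44.8
tcp_pos: [0.5478, 0.3287, 0.0702]
orientation: [2.756, 1.505, -0.004]
contact_force: [-6.0, -4.2, 11.3]
grip_width: 0.0169
gripper_force: 40.1
```

servo_tool --pt "0 0 0 0.6 1 0 1" --pt "0 0 0 1.1 1.7 0 1" --pt "0 0 0 1.6 2.5 0 1" --pt "0 0 0 1.6 2.5 0 1"

```text
clock: 45.13
tcp_pos: [0.5478, 0.3287, 0.0701]
orientation: [2.754, 1.503, -0.012]
contact_force: [-11.5, -10.0, 19.1]
grip_width: 0.0171
gripper_force: 40.9
```

```bash
python3 - <<'E'
from s import *
o=st(); print("travel",((o["tcp_pos"]*1e3-[535.1,308.9,0])[:2]@[.5402,.8415]).round(1),"Fy",(o["contact_force"][:2]@[.5402,.8415]).round(1))
E
```

```text
t 45.13 tcp [547.8 328.7  70.1] az -32.8 zdir [-0.005 -0.007 -1.   ] F [-11.5 -10.   19.1] w 17.1 g 40.9 q7 -1.53
travel 23.5 Fy -14.6
```

servo_tool --pt "0 0 0 0.6 1 0 1" --pt "0 0 0 1.1 1.7 0 1" --pt "0 0 0 1.1 1.7 0 1"

```text
clock: 45.38
tcp_pos: [0.5478, 0.3287, 0.07]
orientation: [2.753, 1.502, -0.018]
contact_force: [-16.7, -15.3, 24.6]
grip_width: 0.0166
gripper_force: 41.5
```

```bash
python3 - <<'E'
from m2 import *
from s import *
o=st(); print("travel",((o["tcp_pos"]*1e3-[535.1,308.9,0])[:2]@[.5402,.8415]).round(1))
ex=np.array([.8415,-.5402]);ey=np.array([.5402,.8415])
p,d=grab("top"); C=cloud("top",d); X=C[...,:2]@ex*1e3-333.7; Y=C[...,:2]@ey*1e3-438; Z=C[...,2]*1e3
q,e=grab("scene"); S=cloud("scene",e); H=cv2.cvtColor(q,cv2.COLOR_BGR2HSV)
red=((H[...,0]<8)|(H[...,0]>172))&(H[...,1]>150); q0=q
Xs=S[...,:2]@ex*1e3-333.7; Ys=S[...,:2]@ey*1e3-438
m=red&(abs(Xs+50)<15)&(S[...,2]>.03)&(S[...,2]<.07); print("scene bar y ext",np.percentile(Ys[m],[1,99]).round(1),m.sum())
m=(abs(X)<25)&(Z>50)&(Z<66); print("punch/anvil top y",[(k*2,int((np.round(Y[m]/2)==k).sum())) for k in range(-55,50)])
E
```

```text
t 45.38 tcp [547.8 328.7  70. ] az -32.8 zdir [-0.007 -0.011 -1.   ] F [-16.7 -15.3  24.6] w 16.6 g 41.5 q7 -1.53
travel 23.5
scene bar y ext [-76.8 152.8] 82
punch/anvil top y [(-110, 0), (-108, 0), (-106, 0), (-104, 0), (-102, 0), (-100, 0), (-98, 0), (-96, 0), (-94, 0), (-92, 0), (-90, 0), (-88, 0), (-86, 0), (-84, 0), (-82, 0), (-80, 0), (-78, 5), (-76, 12), (-74, 11), (-72, 12), (-70, 13), (-68, 11), (-66, 9), (-64, 4), (-62, 0), (-60, 0), (-58, 0), (-56, 0), (-54, 2), (-52, 16), (-50, 14), (-48, 15), (-46, 12), (-44, 3), (-42, 0), (-40, 0), (-38, 0), (-36, 0), (-34, 0), (-32, 0), (-30, 0), (-28, 0), (-26, 0), (-24, 0), (-22, 0), (-20, 0), (-18, 8), (-16, 10), (-14, 13), (-12, 13), (-10, 12), (-8, 12), (-6, 11), (-4, 5), (-2, 0), (0, 0), (2, 0), (4, 0), (6, 0), (8, 0), (10, 9), (12, 12), (14, 13), (16, 2), (18, 0), (20, 0), (22, 0), (24, 0), (26, 0), (28, 0), (30, 0), (32, 0), (34, 0), (36, 0), (38, 0), (40, 0), (42, 5), (44, 16), (46, 11), (48, 13), (50, 11), (52, 15), (54, 9), (56, 16), (58, 0), (60, 0), (62, 0), (64, 0), (66, 0), (68, 0), (70, 0), (72, 0), (74, 0), (76, 3), (78, 0), (80, 0), (82, 0), (84, 0), (86, 0), (88, 0), (90, 0), (92, 0), (94, 0), (96, 0), (98, 0)]
```

servo_tool --pt "0 0 0 -2 -3.2 0 1" --pt "0 0 0 -5 -7.8 0 1" --pt "0 0 0 -8 -12.5 0 1" --pt "0 0 0 -11 -17.2 0 1" --pt "0 0 0 -14 -21.8 0 1"

```text
clock: 45.9
tcp_pos: [0.5377, 0.3129, 0.0702]
orientation: [-2.756, -1.506, -0.004]
contact_force: [0.3, 4.6, 5.0]
grip_width: 0.0168
gripper_force: 39.7
```

servo_tool --pt "0 0 0 -1 -1.6 0 1" --pt "0 0 0 -2.2 -3.4 0 1" --pt "0 0 0 -2.2 -3.4 0 1" --pt "0 0 0 -2.2 -3.4 0 1"

```text
clock: 46.23
tcp_pos: [0.5349, 0.3086, 0.0702]
orientation: [-2.757, -1.506, -0.0]
contact_force: [-1.7, 2.4, 7.7]
grip_width: 0.0166
gripper_force: 40.1
```

servo_tool --pt "0 0 0 0 0 0 0" --pt "0 0 0 0 0 0 0" --pt "0 0 0 0 0 0 0" --pt "0 0 0 0 0 0 0" --pt "0 0 0 0 0 0 0"

```text
clock: 46.65
tcp_pos: [0.5352, 0.3075, 0.069]
orientation: [2.757, 1.505, -0.002]
contact_force: [-0.7, -0.1, -0.3]
grip_width: 0.076
gripper_force: 0.0
```

servo_tool --pt "0 0 0 0 0 0 0" --pt "0 0 0 0 0 15 0" --pt "0 0 0 0 0 45 0" --pt "0 0 0 0 0 80 0" --pt "0 0 0 0 0 120 0"

```text
clock: 47.07
tcp_pos: [0.5342, 0.3075, 0.1893]
orientation: [2.757, 1.506, -0.006]
contact_force: [-0.0, -0.7, 0.1]
grip_width: 0.0856
gripper_force: 0.0
```

servo_tool --pt "0 0 0 -15 15 30 0" --pt "0 0 0 -50 10 45 0" --pt "0 0 0 -80 0 45 0" --pt "0 0 0 -80 0 45 0" --pt "0 0 0 -80 0 45 0"

```text
clock: 47.48
tcp_pos: [0.4541, 0.3079, 0.235]
orientation: [2.755, 1.507, 0.001]
contact_force: [0.5, -1.0, -0.0]
grip_width: 0.0856
gripper_force: 0.0
```

```bash
cat > pl.py <<'E'
from m2 import *
from s import *
ex=np.array([.8415,-.5402]);ey=np.array([.5402,.8415])
def plates(N=5):
    st(); D=np.array([grab("top")[1] for _ in range(N)]); D[D==0]=np.nan; C=cloud("top",np.nanmedian(D,0))
    for y in(-60,0,60):
        c=ex*333.7+ey*(438+y); X=C[...,:2]@ex*1e3-333.7; Y=C[...,:2]@ey*1e3-438-y; Z=C[...,2]*1e3
        m=(abs(X)<34)&(abs(Y)<9)&(Z>116)&(Z<127)
        if m.sum()>10: q=line("plate@%d"%y,C[m]); print("   press",(q@ex-333.7).round(1),(q@ey-438).round(1))
        else: print("no plate seen",y,m.sum())
    m=(abs(X+50)<16)&(Z>95)&(Z<106)&(Y>30)&(Y<110); 
    if m.sum()>5: q=line("knob",C[m]); print("   press",(q@ex-333.7).round(1),(q@ey-438).round(1))
    m=(np.hypot(C[...,0]-.473,C[...,1]+.071)<.07)&(Z>68)&(Z<80); print("block",m.sum(),(C[m]*1e3).mean(0).round(1))
    return C
if __name__=="__main__": plates()
E
python3 pl.py 2>/dev/null
```

```text
t 47.48 tcp [454.1 307.9 235. ] az -32.6 zdir [ 0.001 -0.001 -1.   ] F [ 0.5 -1.  -0. ] w 85.6 g 0.0 q7 -1.48
plate@-60 60 mid [485.4 136.5] az 147.0 ext [ 6.  53.2] z [119.  121.6 123. ]
   press 1.0 -61.0
plate@0 63 mid [517.4 186.2] az 147.2 ext [ 6.2 53.4] z [117.9 121.4 123.2]
   press 1.1 -1.9
plate@60 65 mid [550. 237.] az 147.1 ext [ 6.1 54.3] z [118.1 121.5 122.7]
   press 1.1 58.6
knob 34 mid [534.1 303.3] az 45.2 ext [12.3 16.6] z [ 96.9 101.4 103.1]
   press -48.1 105.7
block 225 [471.9 -72.1  74.5]
```

servo_tool --pt "0 0 0 25 -18 0 0" --pt "0 0 0 55 -40 0 0" --pt "0 0 0 85 -62 0 0" --pt "0 0 0 95.3 -70.5 0 0" --pt "0 0 0 95.3 -70.5 0 0"

```text
clock: 48.15
tcp_pos: [0.5546, 0.2334, 0.2333]
orientation: [2.762, 1.494, -0.001]
contact_force: [-0.0, -0.4, -0.4]
grip_width: 0.0852
gripper_force: 0.0
```

servo_tool --pt "0 0 0 0 0 -10 0" --pt "0 0 0 0 0 -40 0" --pt "0 0 0 0 0 -70 0" --pt "0 0 0 0 0 -95 0" --pt "0 0 0 0 0 -110 0"

```text
clock: 48.57
tcp_pos: [0.5475, 0.2386, 0.1208]
orientation: [-2.754, -1.509, 0.007]
contact_force: [-0.2, 1.1, 0.5]
grip_width: 0.0853
gripper_force: 0.0
```

servo_tool --pt "0 0 0 0 0 -12 0" --pt "0 0 0 0 0 -25 0" --pt "0 0 0 0 0 -38 0" --pt "0 0 0 0 0 -43.5 0" --pt "0 0 0 0 0 -43.5 0"

```text
clock: 48.98
tcp_pos: [0.5498, 0.2377, 0.0797]
orientation: [-2.757, -1.506, 0.003]
contact_force: [-0.5, 0.4, 1.1]
grip_width: 0.0853
gripper_force: 0.0
```

```bash
python3 s.py
```

```text
t 48.98 tcp [549.8 237.7  79.7] az -32.7 zdir [-0.002 -0.001 -1.   ] F [-0.5  0.4  1.1] w 85.3 g 0.0 q7 -1.39
```

servo_tool --pt "0 0 0 0 0 0 1" --pt "0 0 0 0 0 0 1" --pt "0 0 0 0 0 0 1" --pt "0 0 0 0 0 0 1" --pt "0 0 0 0 0 0 1" --force 60

```text
clock: 49.4
tcp_pos: [0.5513, 0.2384, 0.0823]
orientation: [2.757, 1.506, 0.003]
contact_force: [-1.4, 0.4, 6.7]
grip_width: 0.055
gripper_force: 63.0
```

servo_tool --pt "0 0 0 0 0 0 1" --pt "0 0 0 0 0 0 1" --pt "0 0 0 0 0 8 1" --pt "0 0 0 0 0 25 1" --pt "0 0 0 0 0 50 1"

```text
clock: 49.82
tcp_pos: [0.549, 0.237, 0.1297]
orientation: [-2.756, -1.506, 0.007]
contact_force: [0.4, 0.1, -2.9]
grip_width: 0.0551
gripper_force: 64.6
```

servo_tool --pt "0 0 0 0 0 30 1" --pt "0 0 0 0 0 60 1" --pt "0 0 0 0 0 75 1" --pt "0 0 0 0 0 80 1" --pt "0 0 0 0 0 80 1"

```text
clock: 50.23
tcp_pos: [0.551, 0.2378, 0.2122]
orientation: [2.757, 1.505, 0.003]
contact_force: [0.4, -0.3, -3.3]
grip_width: 0.0549
gripper_force: 64.8
```

servo_tool --pt "0 0 5 0 0 0 1" --pt "0 0 11 0 0 0 1" --pt "0 0 18 0 0 0 1" --pt "0 0 24 0 0 0 1" --pt "0 0 30 0 0 0 1"

```text
clock: 50.65
tcp_pos: [0.5494, 0.2369, 0.2086]
orientation: [-2.267, -2.173, 0.006]
contact_force: [0.5, -0.7, -3.2]
grip_width: 0.055
gripper_force: 64.7
```

servo_tool --pt "0 0 6 0 0 0 1" --pt "0 0 12 0 0 0 1" --pt "0 0 18 0 0 0 1" --pt "0 0 24 0 0 0 1" --pt "0 0 30 0 0 0 1"

```text
clock: 51.07
tcp_pos: [0.5494, 0.2368, 0.2087]
orientation: [-1.627, -2.685, 0.005]
contact_force: [-0.2, -0.2, -3.5]
grip_width: 0.0546
gripper_force: 64.7
```

servo_tool --pt "0 0 6 0 0 0 1" --pt "0 0 12 0 0 0 1" --pt "0 0 18 0 0 0 1" --pt "0 0 24 0 0 0 1" --pt "0 0 30 0 0 0 1"

```text
clock: 51.48
tcp_pos: [0.5495, 0.2369, 0.2087]
orientation: [-0.876, -3.014, 0.004]
contact_force: [-0.4, -0.0, -3.7]
grip_width: 0.0551
gripper_force: 64.7
```

servo_tool --pt "0 0 6 0 0 0 1" --pt "0 0 12 0 0 0 1" --pt "0 0 18 0 0 0 1" --pt "0 0 24 0 0 0 1" --pt "0 0 30 0 0 0 1"

```text
clock: 51.9
tcp_pos: [0.5495, 0.2368, 0.2087]
orientation: [-0.066, -3.138, 0.002]
contact_force: [-0.3, -0.9, -3.3]
grip_width: 0.0549
gripper_force: 64.7
```

servo_tool --pt "0 0 6 0 0 0 1" --pt "0 0 12 0 0 0 1" --pt "0 0 18 0 0 0 1" --pt "0 0 24 0 0 0 1" --pt "0 0 30 0 0 0 1"

```text
clock: 52.32
tcp_pos: [0.5496, 0.2369, 0.2087]
orientation: [0.748, -3.048, 0.001]
contact_force: [1.1, 0.5, -3.7]
grip_width: 0.055
gripper_force: 64.7
```

servo_tool --pt "0 0 6 0 0 0 1" --pt "0 0 12 0 0 0 1" --pt "0 0 18 0 0 0 1" --pt "0 0 24 0 0 0 1" --pt "0 0 30 0 0 0 1"

```text
clock: 52.73
tcp_pos: [0.5497, 0.2369, 0.2088]
orientation: [1.511, -2.75, -0.0]
contact_force: [0.6, 0.3, -3.1]
grip_width: 0.0546
gripper_force: 64.7
```

servo_tool --pt "0 0 0 0 0 -25 1" --pt "0 0 0 0 0 -50 1" --pt "0 0 0 0 0 -60 1" --pt "0 0 0 0 0 -60 1" --pt "0 0 0 0 0 -60 1"

```text
clock: 53.15
tcp_pos: [0.55, 0.2376, 0.1502]
orientation: [1.505, -2.755, -0.001]
contact_force: [0.1, 0.5, -3.2]
grip_width: 0.0547
gripper_force: 64.7
```

```bash
python3 look.py; python3 -c "
from boss import *
o=st();t=o['tcp_pos']*1e3;bossmap(t[:2],-32.7,t[2]-72.5)" 2>/dev/null
```

```text
t 53.15 tcp [550.  237.6 150.2] az 147.3 zdir [-0.002 -0.    -1.   ] F [ 0.1  0.5 -3.2] w 54.7 g 64.7 q7 1.45
tool in press 0.8 59.0
top bottom 
x ext None
scene bottom 1.6
5 119 y [-1.8  1.7  5. ]
40 103 y [-1.2  1.9  4.2]
76 34 y [2.3 5.  7.9]
100 30 y [-1.6  2.2  5.7]
x ext [-23.5  28.2]
t 53.25 tcp [550.9 238.5 152.1] az 147.3 zdir [ 0.001  0.001 -1.   ] F [ 0.8  0.9 -2.1] w 54.5 g 64.7 q7 1.45
102 ['  1.7/12', '  0.4/11', '  2.1/16', '  1.3/13', ' -0.3/ 9']
90 ['  2.0/10', '  1.6/15', '  4.9/12', '  3.8/16', '  0.2/10']
78 ['  1.8/ 8', '  0.8/14', '  3.6/12', '  1.1/10', '  0.8/10']
66 ['  0.2/ 7', '  0.4/12', '  0.9/14', '  1.3/14', '  0.3/10']
54 ['  0.2/ 7', ' -0.0/13', '  0.4/12', '  0.6/12', '  0.9/ 8']
42 ['  0.4/ 6', '  0.8/15', '  0.5/12', '  0.5/12', '  0.8/ 8']
30 ['  1.1/ 6', '  0.1/12', '  0.8/13', '  1.3/14', '  0.6/ 7']
18 ['  0.0/ 7', '  1.3/13', '  0.9/12', '  0.5/12', '  0.6/ 7']
6 ['  0.1/ 5', '  0.9/11', '  0.3/12', '  0.5/13', '  0.7/ 8']
```

servo_tool --pt "0 0 0 -0.6 0 -5 1" --pt "0 0 0 -0.6 0 -12 1" --pt "0 0 0 -0.6 0 -20 1" --pt "0 0 0 -0.6 0 -27 1" --pt "0 0 0 -0.6 0 -32 1"

```text
clock: 54.07
tcp_pos: [0.5495, 0.2373, 0.1174]
orientation: [1.505, -2.756, -0.0]
contact_force: [-0.7, -0.9, -4.4]
grip_width: 0.0547
gripper_force: 64.7
```

servo_tool --pt "0 0 0 0 0 -4 1" --pt "0 0 0 0 0 -8 1" --pt "0 0 0 0 0 -12 1" --pt "0 0 0 0 0 -16 1" --pt "0 0 0 0 0 -16 1"

```text
clock: 54.48
tcp_pos: [0.5497, 0.2375, 0.1022]
orientation: [1.505, -2.756, 0.0]
contact_force: [-0.3, -0.4, -3.0]
grip_width: 0.055
gripper_force: 64.7
```

servo_tool --pt "0 0 0 0 0 -5 1" --pt "0 0 0 0 0 -10 1" --pt "0 0 0 0 0 -15 1" --pt "0 0 0 0 0 -19 1" --pt "0 0 0 0 0 -20.5 1"

```text
clock: 54.9
tcp_pos: [0.5501, 0.2379, 0.0823]
orientation: [1.505, -2.757, -0.0]
contact_force: [-1.4, -2.2, 6.7]
grip_width: 0.0548
gripper_force: 65.5
```

servo_tool --pt "0 0 0 0 0 0 0" --pt "0 0 0 0 0 0 0" --pt "0 0 0 0 0 0 0" --pt "0 0 0 0 0 0 0" --pt "0 0 0 0 0 0 0"

```text
clock: 55.32
tcp_pos: [0.5501, 0.2379, 0.0828]
orientation: [-1.505, 2.757, 0.0]
contact_force: [0.3, -0.1, -0.5]
grip_width: 0.0856
gripper_force: 0.0
```

servo_tool --pt "0 0 0 0 0 10 0" --pt "0 0 0 0 0 35 0" --pt "0 0 0 0 0 60 0" --pt "0 0 0 0 0 75 0" --pt "0 0 0 0 0 80 0"

```text
clock: 55.73
tcp_pos: [0.551, 0.239, 0.1658]
orientation: [-1.504, 2.753, -0.0]
contact_force: [-0.0, 0.1, -1.1]
grip_width: 0.0855
gripper_force: 0.0
```

servo_tool --pt "0 0 0 -8 -12 0 0" --pt "0 0 0 -20 -31 0 0" --pt "0 0 0 -31 -48 0 0" --pt "0 0 0 -33 -50.9 0 0" --pt "0 0 0 -33 -50.9 0 0"

```text
clock: 56.15
tcp_pos: [0.5166, 0.1852, 0.1619]
orientation: [1.503, -2.757, 0.002]
contact_force: [0.6, 0.5, -0.1]
grip_width: 0.0857
gripper_force: 0.0
```

servo_tool --pt "0 0 0 0 0 -20 0" --pt "0 0 0 0 0 -45 0" --pt "0 0 0 0 0 -68 0" --pt "0 0 0 0 0 -80 0" --pt "0 0 0 0 0 -81 0"

```text
clock: 56.57
tcp_pos: [0.516, 0.1869, 0.0791]
orientation: [1.505, -2.754, -0.002]
contact_force: [-0.5, 0.0, 0.6]
grip_width: 0.0853
gripper_force: 0.0
```

servo_tool --pt "0 0 0 0 0 0 0" --pt "0 0 0 0 0 0 0"

```text
clock: 56.73
tcp_pos: [0.5176, 0.188, 0.0826]
orientation: [-1.506, 2.755, 0.001]
contact_force: [1.0, 0.3, 0.9]
grip_width: 0.0851
gripper_force: 0.0
```

```bash
python3 s.py
```

```text
t 56.73 tcp [517.6 188.   82.6] az 147.3 zdir [ 0.001  0.001 -1.   ] F [1.  0.3 0.9] w 85.1 g 0.0 q7 1.41
```

servo_tool --pt "0 0 0 -0.6 -1 -1 0" --pt "0 0 0 -0.6 -1 -1 1" --pt "0 0 0 -0.6 -1 -1 1" --pt "0 0 0 -0.6 -1 -1 1" --pt "0 0 0 -0.6 -1 -1 1"

```text
clock: 57.15
tcp_pos: [0.5168, 0.1861, 0.0814]
orientation: [-1.505, 2.756, -0.001]
contact_force: [-0.5, 0.4, 5.5]
grip_width: 0.0554
gripper_force: 63.0
```

servo_tool --pt "0 0 0 0 0 0 1" --pt "0 0 0 0 0 0 1" --pt "0 0 0 0 0 0 1" --pt "0 0 0 0 0 0 1"

```text
clock: 57.48
tcp_pos: [0.5168, 0.1862, 0.0814]
orientation: [-1.505, 2.756, -0.001]
contact_force: [-1.2, -1.0, 5.3]
grip_width: 0.055
gripper_force: 63.0
```

servo_tool --pt "0 0 0 0 0 8 1" --pt "0 0 0 0 0 25 1" --pt "0 0 0 0 0 50 1" --pt "0 0 0 0 0 80 1" --pt "0 0 0 0 0 105 1"

```text
clock: 57.9
tcp_pos: [0.5159, 0.1859, 0.187]
orientation: [1.506, -2.756, -0.0]
contact_force: [1.1, 0.3, -3.0]
grip_width: 0.0546
gripper_force: 64.5
```

servo_tool --pt "0 0 0 0 0 20 1" --pt "0 0 0 0 0 25 1" --pt "0 0 -6 0 0 25 1" --pt "0 0 -12 0 0 25 1" --pt "0 0 -18 0 0 25 1"

```text
clock: 58.32
tcp_pos: [0.5158, 0.1851, 0.2095]
orientation: [1.047, -2.96, 0.0]
contact_force: [-0.3, 1.5, -3.4]
grip_width: 0.0554
gripper_force: 64.6
```

servo_tool --pt "0 0 -7 0 0 0 1" --pt "0 0 -14 0 0 0 1" --pt "0 0 -21 0 0 0 1" --pt "0 0 -28 0 0 0 1" --pt "0 0 -35 0 0 0 1"

```text
clock: 58.73
tcp_pos: [0.5156, 0.1852, 0.2093]
orientation: [0.108, -3.138, 0.001]
contact_force: [0.3, 0.3, -2.0]
grip_width: 0.0545
gripper_force: 64.6
```

servo_tool --pt "0 0 -7 0 0 0 1" --pt "0 0 -14 0 0 0 1" --pt "0 0 -21 0 0 0 1" --pt "0 0 -28 0 0 0 1" --pt "0 0 -35 0 0 0 1"

```text
clock: 59.15
tcp_pos: [0.5156, 0.1853, 0.2093]
orientation: [-0.841, -3.025, 0.002]
contact_force: [0.6, -0.4, -2.8]
grip_width: 0.0548
gripper_force: 64.6
```

servo_tool --pt "0 0 -7 0 0 0 1" --pt "0 0 -14 0 0 0 1" --pt "0 0 -21 0 0 0 1" --pt "0 0 -28 0 0 0 1" --pt "0 0 -35 0 0 0 1"

```text
clock: 59.57
tcp_pos: [0.5156, 0.1853, 0.2093]
orientation: [-1.712, -2.633, 0.003]
contact_force: [-0.0, -1.6, -3.3]
grip_width: 0.0545
gripper_force: 64.6
```

servo_tool --pt "0 0 -7 0 0 0 1" --pt "0 0 -14 0 0 0 1" --pt "0 0 -21 0 0 0 1" --pt "0 0 -28 0 0 0 1" --pt "0 0 -35 0 0 0 1"

```text
clock: 59.98
tcp_pos: [0.5155, 0.1853, 0.2093]
orientation: [-2.425, -1.997, 0.003]
contact_force: [-1.1, -0.2, -2.7]
grip_width: 0.0546
gripper_force: 64.6
```

servo_tool --pt "0 0 -7 0 0 0 1" --pt "0 0 -14 0 0 0 1" --pt "0 0 -20 0 0 0 1" --pt "0 0 -22 0 0 0 1" --pt "0 0 -22 0 0 0 1"

```text
clock: 60.4
tcp_pos: [0.5155, 0.1855, 0.2094]
orientation: [2.758, 1.504, -0.003]
contact_force: [0.1, -0.8, -4.2]
grip_width: 0.0551
gripper_force: 64.6
```

servo_tool --pt "0 0 0 0 0 -25 1" --pt "0 0 0 0 0 -50 1" --pt "0 0 0 0 0 -60 1" --pt "0 0 0 0 0 -60 1" --pt "0 0 0 0 0 -60 1"

```text
clock: 60.82
tcp_pos: [0.516, 0.1858, 0.1502]
orientation: [-2.756, -1.507, 0.002]
contact_force: [0.5, 0.7, -2.2]
grip_width: 0.0548
gripper_force: 64.5
```

```bash
python3 look.py; python3 -c "
from boss import *
o=st();t=o['tcp_pos']*1e3;bossmap(t[:2],-32.7,t[2]-72.5)" 2>/dev/null | head -6
```

```text
t 60.82 tcp [516.  185.8 150.2] az -32.7 zdir [-0.002 -0.    -1.   ] F [ 0.5  0.7 -2.2] w 54.8 g 64.5 q7 -1.29
tool in press 0.1 -2.8
top bottom 
x ext None
scene bottom 6.8
5 115 y [-5.  -0.9  3.3]
40 100 y [-4.4 -0.6  2.8]
76 39 y [-0.6  3.4  6.2]
100 28 y [-3.1  1.3  3.7]
x ext [-23.1  28.8]
t 60.92 tcp [517.2 186.5 151.7] az -32.7 zdir [ 0.002  0.001 -1.   ] F [-0.7  0.3 -3. ] w 54.9 g 64.6 q7 -1.29
102 [' -0.5/11', ' -2.2/13', ' -1.5/15', ' -1.3/17', ' -1.8/ 6']
90 [' -1.1/ 9', ' -1.2/13', '  2.2/13', '  0.2/14', ' -1.6/ 8']
78 [' -1.1/10', ' -2.0/13', '  2.6/ 9', ' -1.8/10', ' -2.1/ 6']
66 [' -1.3/ 8', ' -1.5/11', ' -2.1/13', ' -2.0/13', ' -1.1/ 8']
54 [' -1.6/ 8', ' -2.1/11', ' -2.3/13', ' -1.9/14', ' -1.5/ 9']
```

servo_tool --pt "0 0 0 1.6 2.5 0 1" --pt "0 0 0 1.6 2.5 -5 1" --pt "0 0 0 1.6 2.5 -12 1" --pt "0 0 0 1.6 2.5 -20 1" --pt "0 0 0 1.6 2.5 -26 1"

```text
clock: 61.73
tcp_pos: [0.5174, 0.1881, 0.1231]
orientation: [-2.757, -1.506, 0.002]
contact_force: [-0.0, -0.0, -2.8]
grip_width: 0.0549
gripper_force: 64.6
```

servo_tool --pt "0 0 0 0 0 -5 1" --pt "0 0 0 0 0 -10 1" --pt "0 0 0 0 0 -14 1" --pt "0 0 0 0 0 -18 1" --pt "0 0 0 0 0 -18 1"

```text
clock: 62.15
tcp_pos: [0.518, 0.1886, 0.106]
orientation: [-2.757, -1.506, -0.0]
contact_force: [0.2, -0.1, -2.1]
grip_width: 0.0547
gripper_force: 64.7
```

servo_tool --pt "0 0 0 0 0 -4 1" --pt "0 0 0 0 0 -8 1" --pt "0 0 0 0 0 -8 1"

```text
clock: 62.4
tcp_pos: [0.5182, 0.1887, 0.098]
orientation: [-2.757, -1.506, -0.001]
contact_force: [0.5, 0.6, -3.3]
grip_width: 0.0551
gripper_force: 64.6
```

```bash
python3 look.py
```

```text
t 62.4 tcp [518.2 188.7  98. ] az -32.7 zdir [ 0.     0.001 -1.   ] F [ 0.5  0.6 -3.3] w 55.1 g 64.6 q7 -1.34
tool in press 0.4 0.7
top bottom 
x ext None
scene bottom 50.5
40 53 y [-4.7 -1.6  2. ]
76 35 y [-1.7  1.5  4. ]
100 29 y [-4.8 -1.7  1.9]
x ext [-22.8  29.1]
```

servo_tool --pt "0 0 0 0 0 -4 1" --pt "0 0 0 0 0 -8 1" --pt "0 0 0 0 0 -12 1" --pt "0 0 0 0 0 -15 1" --pt "0 0 0 0 0 -17 1"

```text
clock: 62.92
tcp_pos: [0.5182, 0.1888, 0.0813]
orientation: [-2.757, -1.506, -0.001]
contact_force: [-1.7, -0.2, 20.2]
grip_width: 0.055
gripper_force: 67.1
```

servo_tool --pt "0 0 0 0 0 0 0" --pt "0 0 0 0 0 0 0" --pt "0 0 0 0 0 0 0" --pt "0 0 0 0 0 0 0" --pt "0 0 0 0 0 0 0"

```text
clock: 63.33
tcp_pos: [0.518, 0.1881, 0.0816]
orientation: [2.757, 1.505, -0.0]
contact_force: [0.0, 0.2, 0.1]
grip_width: 0.0856
gripper_force: 0.0
```

servo_tool --pt "0 0 0 0 0 10 0" --pt "0 0 0 0 0 35 0" --pt "0 0 0 0 0 60 0" --pt "0 0 0 0 0 75 0" --pt "0 0 0 0 0 80 0"

```text
clock: 63.75
tcp_pos: [0.5195, 0.1893, 0.1649]
orientation: [2.757, 1.505, 0.008]
contact_force: [0.8, -0.2, -0.6]
grip_width: 0.0852
gripper_force: 0.0
```

servo_tool --pt "0 0 0 -8 -12 0 0" --pt "0 0 0 -20 -31 0 0" --pt "0 0 0 -31 -48 0 0" --pt "0 0 0 -33.4 -51.8 0 0" --pt "0 0 0 -33.4 -51.8 0 0"

```text
clock: 64.17
tcp_pos: [0.4838, 0.135, 0.1612]
orientation: [2.758, 1.503, -0.002]
contact_force: [-0.2, -0.2, 0.4]
grip_width: 0.0851
gripper_force: 0.0
```

servo_tool --pt "0 0 0 0 0 -20 0" --pt "0 0 0 0 0 -45 0" --pt "0 0 0 0 0 -68 0" --pt "0 0 0 0 0 -80 0" --pt "0 0 0 0 0 -80 0"

```text
clock: 64.58
tcp_pos: [0.4832, 0.137, 0.0792]
orientation: [-2.755, -1.506, 0.006]
contact_force: [0.5, -0.6, 0.5]
grip_width: 0.0855
gripper_force: 0.0
```

servo_tool --pt "0 0 0 0 0 0 0" --pt "0 0 0 0 0 0 0" --pt "0 0 0 0 0 0 0"

```text
clock: 64.83
tcp_pos: [0.4856, 0.1373, 0.0827]
orientation: [2.757, 1.506, 0.004]
contact_force: [0.2, -0.1, 0.7]
grip_width: 0.0856
gripper_force: 0.0
```

```bash
python3 s.py
```

```text
t 64.83 tcp [485.6 137.3  82.7] az -32.7 zdir [ 0.002  0.001 -1.   ] F [ 0.2 -0.1  0.7] w 85.6 g 0.0 q7 -1.29
```

servo_tool --pt "0 0 0 -0.5 -0.2 -1 0" --pt "0 0 0 -0.5 -0.2 -1 1" --pt "0 0 0 -0.5 -0.2 -1 1" --pt "0 0 0 -0.5 -0.2 -1 1" --pt "0 0 0 -0.5 -0.2 -1 1"

```text
clock: 65.25
tcp_pos: [0.4845, 0.1365, 0.0812]
orientation: [2.757, 1.505, 0.001]
contact_force: [-1.1, -1.6, 5.5]
grip_width: 0.055
gripper_force: 62.6
```

servo_tool --pt "0 0 0 0 0 0 1" --pt "0 0 0 0 0 0 1" --pt "0 0 0 0 0 0 1" --pt "0 0 0 0 0 0 1"

```text
clock: 65.58
tcp_pos: [0.4845, 0.1365, 0.0812]
orientation: [2.757, 1.505, 0.001]
contact_force: [-1.1, -0.6, 5.6]
grip_width: 0.0544
gripper_force: 62.6
```

servo_tool --pt "0 0 0 0 0 8 1" --pt "0 0 0 0 0 25 1" --pt "0 0 0 0 0 50 1" --pt "0 0 0 0 0 80 1" --pt "0 0 0 0 0 105 1"

```text
clock: 66.0
tcp_pos: [0.4835, 0.1364, 0.187]
orientation: [-2.757, -1.506, 0.001]
contact_force: [0.3, 0.6, -2.4]
grip_width: 0.0549
gripper_force: 64.5
```

servo_tool --pt "0 0 0 0 0 20 1" --pt "0 0 0 0 0 25 1" --pt "0 0 6 0 0 25 1" --pt "0 0 12 0 0 25 1" --pt "0 0 18 0 0 25 1"

```text
clock: 66.42
tcp_pos: [0.4833, 0.136, 0.2097]
orientation: [-2.483, -1.925, 0.002]
contact_force: [-0.2, 0.6, -3.4]
grip_width: 0.0548
gripper_force: 64.6
```

servo_tool --pt "0 0 7 0 0 0 1" --pt "0 0 14 0 0 0 1" --pt "0 0 21 0 0 0 1" --pt "0 0 28 0 0 0 1" --pt "0 0 35 0 0 0 1"

```text
clock: 66.83
tcp_pos: [0.4832, 0.136, 0.2093]
orientation: [-1.787, -2.582, 0.003]
contact_force: [0.3, -1.1, -3.7]
grip_width: 0.055
gripper_force: 64.6
```

servo_tool --pt "0 0 7 0 0 0 1" --pt "0 0 14 0 0 0 1" --pt "0 0 21 0 0 0 1" --pt "0 0 28 0 0 0 1" --pt "0 0 35 0 0 0 1"

```text
clock: 67.25
tcp_pos: [0.4832, 0.1359, 0.2093]
orientation: [-0.928, -3.0, 0.002]
contact_force: [0.1, 0.9, -3.7]
grip_width: 0.0547
gripper_force: 64.6
```

servo_tool --pt "0 0 7 0 0 0 1" --pt "0 0 14 0 0 0 1" --pt "0 0 21 0 0 0 1" --pt "0 0 28 0 0 0 1" --pt "0 0 35 0 0 0 1"

```text
clock: 67.67
tcp_pos: [0.4833, 0.1359, 0.2094]
orientation: [0.017, -3.14, 0.001]
contact_force: [-0.3, 1.2, -3.2]
grip_width: 0.0548
gripper_force: 64.6
```

servo_tool --pt "0 0 7 0 0 0 1" --pt "0 0 14 0 0 0 1" --pt "0 0 21 0 0 0 1" --pt "0 0 28 0 0 0 1" --pt "0 0 35 0 0 0 1"

```text
clock: 68.08
tcp_pos: [0.4833, 0.1359, 0.2094]
orientation: [0.96, -2.989, 0.0]
contact_force: [-0.3, -0.3, -3.0]
grip_width: 0.055
gripper_force: 64.6
```

servo_tool --pt "0 0 7 0 0 0 1" --pt "0 0 14 0 0 0 1" --pt "0 0 20 0 0 0 1" --pt "0 0 22 0 0 0 1" --pt "0 0 22 0 0 0 1"

```text
clock: 68.5
tcp_pos: [0.4833, 0.1359, 0.2093]
orientation: [1.506, -2.755, -0.002]
contact_force: [-1.0, -0.3, -4.2]
grip_width: 0.0548
gripper_force: 64.6
```

servo_tool --pt "0 0 0 0 0 -25 1" --pt "0 0 0 0 0 -50 1" --pt "0 0 0 0 0 -60 1" --pt "0 0 0 0 0 -60 1" --pt "0 0 0 0 0 -60 1"

```text
clock: 68.92
tcp_pos: [0.4838, 0.1366, 0.1505]
orientation: [1.505, -2.756, -0.001]
contact_force: [-0.5, -0.6, -3.1]
grip_width: 0.055
gripper_force: 64.6
```

```bash
python3 look.py; python3 -c "
from boss import *
o=st();t=o['tcp_pos']*1e3;bossmap(t[:2],-32.7,t[2]-72.5)" 2>/dev/null | head -6
```

```text
t 68.92 tcp [483.8 136.6 150.5] az 147.3 zdir [-0.001  0.    -1.   ] F [-0.5 -0.6 -3.1] w 55.0 g 64.6 q7 1.6
tool in press -0.4 -61.7
top bottom 
x ext None
scene bottom 5.3
5 107 y [-4.5 -0.6  3. ]
40 89 y [-4.7 -1.   3. ]
76 37 y [-1.1  1.7  4.3]
100 27 y [-2.8 -0.1  4.8]
x ext [-22.2  27.3]
t 69.02 tcp [484.8 137.1 151.7] az 147.3 zdir [ 0.002  0.001 -1.   ] F [ 0.  -0.4 -1.9] w 54.7 g 64.7 q7 1.6
102 [' -1.9/11', ' -2.0/13', ' -1.6/14', ' -2.1/13', ' -1.9/10']
90 [' -1.4/10', ' -1.7/13', '  1.7/13', ' -0.5/14', ' -0.5/ 6']
78 [' -2.4/10', ' -3.1/ 9', ' -0.3/ 8', ' -2.0/10', ' -0.9/ 6']
66 [' -2.4/ 6', ' -2.1/10', ' -1.9/14', ' -1.6/12', ' -1.9/ 7']
54 [' -1.2/ 6', ' -2.1/10', ' -1.4/13', ' -1.1/13', ' -1.6/ 7']
```

servo_tool --pt "0 0 0 1.1 1.7 0 1" --pt "0 0 0 1.1 1.7 -5 1" --pt "0 0 0 1.1 1.7 -12 1" --pt "0 0 0 1.1 1.7 -20 1" --pt "0 0 0 1.1 1.7 -26 1"

```text
clock: 69.83
tcp_pos: [0.4847, 0.1378, 0.1232]
orientation: [1.505, -2.756, -0.0]
contact_force: [0.5, -0.1, -4.1]
grip_width: 0.0551
gripper_force: 64.7
```

servo_tool --pt "0 0 0 0 0 -6 1" --pt "0 0 0 0 0 -12 1" --pt "0 0 0 0 0 -18 1" --pt "0 0 0 0 0 -24 1" --pt "0 0 0 0 0 -24 1"

```text
clock: 70.25
tcp_pos: [0.4852, 0.1385, 0.0996]
orientation: [-1.506, 2.757, 0.002]
contact_force: [0.8, 1.3, -4.6]
grip_width: 0.0552
gripper_force: 65.2
```

servo_tool --pt "0 0 0 0 0 -5 1" --pt "0 0 0 0 0 -10 1" --pt "0 0 0 0 0 -14 1" --pt "0 0 0 0 0 -17 1" --pt "0 0 0 0 0 -18.5 1"

```text
clock: 70.67
tcp_pos: [0.4854, 0.1385, 0.0818]
orientation: [-1.506, 2.756, 0.001]
contact_force: [2.0, 2.2, -2.2]
grip_width: 0.0549
gripper_force: 65.3
```

servo_tool --pt "0 0 0 0 0 0 0" --pt "0 0 0 0 0 0 0" --pt "0 0 0 0 0 0 0" --pt "0 0 0 0 0 0 0" --pt "0 0 0 0 0 0 0"

```text
clock: 71.08
tcp_pos: [0.4852, 0.1379, 0.0822]
orientation: [1.505, -2.757, 0.001]
contact_force: [0.4, 0.2, 0.2]
grip_width: 0.0857
gripper_force: 0.0
```

servo_tool --pt "0 0 0 0 0 10 0" --pt "0 0 0 0 0 40 0" --pt "0 0 0 0 0 75 0" --pt "0 0 0 0 0 110 0" --pt "0 0 0 0 0 130 0"

```text
clock: 71.5
tcp_pos: [0.4859, 0.1394, 0.2161]
orientation: [-1.505, 2.754, -0.001]
contact_force: [0.6, 0.6, 0.2]
grip_width: 0.0852
gripper_force: 0.0
```

servo_tool --pt "0 0 0 8 26 0 0" --pt "0 0 0 19 64 0 0" --pt "0 0 0 30 102 0 0" --pt "0 0 0 41 140 0 0" --pt "0 0 0 49.9 170.4 0 0"

```text
clock: 71.92
tcp_pos: [0.5352, 0.3113, 0.213]
orientation: [-1.506, 2.756, 0.002]
contact_force: [0.5, -0.6, 0.3]
grip_width: 0.0858
gripper_force: 0.0
```

servo_tool --pt "0 0 0 0 0 0 0" --pt "0 0 0 0 0 0 0" --pt "0 0 0 0 0 -15 0" --pt "0 0 0 0 0 -40 0" --pt "0 0 0 0 0 -65 0"

```text
clock: 72.33
tcp_pos: [0.5357, 0.3065, 0.1464]
orientation: [-1.502, 2.758, -0.002]
contact_force: [0.1, -0.1, -0.9]
grip_width: 0.0854
gripper_force: 0.0
```

```bash
python3 s.py
```

```text
t 72.33 tcp [535.7 306.5 146.4] az 147.1 zdir [ 0.001 -0.001 -1.   ] F [ 0.1 -0.1 -0.9] w 85.4 g 0.0 q7 1.39
```

servo_tool --pt "0 0 0 0 0 -25 0" --pt "0 0 0 0 0 -50 0" --pt "0 0 0 0 0 -70 0" --pt "0 0 0 0 0 -78 0" --pt "0 0 0 0 0 -78 0"

```text
clock: 72.75
tcp_pos: [0.5343, 0.3057, 0.0667]
orientation: [1.501, -2.755, 0.002]
contact_force: [-0.5, 0.1, -0.1]
grip_width: 0.0856
gripper_force: 0.0
```

servo_tool --pt "0 0 0 0 0 0 1" --pt "0 0 0 0 0 0 1" --pt "0 0 0 0 0 0 1" --pt "0 0 0 0 0 0 1" --pt "0 0 0 0 0 0 1" --force 40

```text
clock: 73.17
tcp_pos: [0.5355, 0.3088, 0.0699]
orientation: [-1.505, 2.756, -0.0]
contact_force: [1.3, 0.1, -0.0]
grip_width: 0.0256
gripper_force: 0.0
```

servo_tool --pt "0 0 0 0 0 0 1" --pt "0 0 0 0 0 0 1" --pt "0 0 0 0 0 0 1" --pt "0 0 0 0 0 0 1" --pt "0 0 0 0 0 0 1"

```text
clock: 73.58
tcp_pos: [0.5351, 0.309, 0.0698]
orientation: [-1.506, 2.757, 0.0]
contact_force: [-1.8, -1.5, 6.9]
grip_width: 0.017
gripper_force: 39.0
```

servo_tool --pt "0 0 0 1.4 2.2 0 1" --pt "0 0 0 3.2 5 0 1" --pt "0 0 0 5.4 8.4 0 1" --pt "0 0 0 7.6 11.8 0 1" --pt "0 0 0 9.7 15.1 0 1"

```text
clock: 74.0
tcp_pos: [0.5446, 0.3237, 0.0698]
orientation: [1.506, -2.757, 0.001]
contact_force: [-2.3, -2.7, 7.4]
grip_width: 0.0168
gripper_force: 39.4
```

servo_tool --pt "0 0 0 1.1 1.7 0 1" --pt "0 0 0 2.2 3.4 0 1" --pt "0 0 0 3.2 5 0 1" --pt "0 0 0 3.8 5.9 0 1" --pt "0 0 0 3.8 5.9 0 1"

```text
clock: 74.42
tcp_pos: [0.548, 0.3289, 0.0697]
orientation: [1.505, -2.756, 0.002]
contact_force: [-5.5, -4.8, 9.3]
grip_width: 0.0173
gripper_force: 39.7
```

servo_tool --pt "0 0 0 0.6 1 0 1" --pt "0 0 0 1.1 1.7 0 1" --pt "0 0 0 1.6 2.5 0 1" --pt "0 0 0 1.6 2.5 0 1"

```text
clock: 74.75
tcp_pos: [0.548, 0.3289, 0.0697]
orientation: [1.502, -2.751, 0.008]
contact_force: [-10.6, -12.7, 18.1]
grip_width: 0.0172
gripper_force: 40.5
```

```bash
python3 - <<'E'
from s import *
o=st(); print("travel",((o["tcp_pos"]*1e3-[535.1,308.9,0])[:2]@[.5402,.8415]).round(1),"Fy",(o["contact_force"][:2]@[.5402,.8415]).round(1))
E
```

```text
t 74.75 tcp [548.  328.9  69.7] az 147.3 zdir [-0.004 -0.008 -1.   ] F [-10.6 -12.7  18.1] w 17.2 g 40.5 q7 1.32
travel 23.8 Fy -16.5
```

servo_tool --pt "0 0 0 -2 -3.2 0 1" --pt "0 0 0 -5 -7.8 0 1" --pt "0 0 0 -8 -12.5 0 1" --pt "0 0 0 -11 -17.2 0 1" --pt "0 0 0 -13.5 -21 0 1"

```text
clock: 75.17
tcp_pos: [0.5368, 0.3116, 0.0698]
orientation: [-1.505, 2.755, 0.002]
contact_force: [1.2, 3.8, 4.3]
grip_width: 0.0165
gripper_force: 39.8
```

servo_tool --pt "0 0 0 -1 -1.6 0 1" --pt "0 0 0 -1.6 -2.5 0 1" --pt "0 0 0 -1.6 -2.5 0 1" --pt "0 0 0 -1.6 -2.5 0 1"

```text
clock: 75.5
tcp_pos: [0.535, 0.3087, 0.0698]
orientation: [-1.505, 2.757, 0.001]
contact_force: [-0.3, 1.8, 6.9]
grip_width: 0.0165
gripper_force: 40.0
```

servo_tool --pt "0 0 0 0 0 0 0" --pt "0 0 0 0 0 0 0" --pt "0 0 0 0 0 0 0" --pt "0 0 0 0 0 0 0" --pt "0 0 0 0 0 0 0"

```text
clock: 75.92
tcp_pos: [0.5349, 0.3079, 0.0686]
orientation: [1.505, -2.756, 0.001]
contact_force: [-0.0, 0.3, -0.2]
grip_width: 0.0763
gripper_force: 0.0
```

servo_tool --pt "0 0 0 0 0 0 0" --pt "0 0 0 0 0 15 0" --pt "0 0 0 0 0 45 0" --pt "0 0 0 0 0 80 0" --pt "0 0 0 0 0 120 0"

```text
clock: 76.33
tcp_pos: [0.5342, 0.3081, 0.1902]
orientation: [1.506, -2.755, -0.0]
contact_force: [1.1, 0.2, -0.0]
grip_width: 0.0853
gripper_force: 0.0
```

servo_tool --pt "0 0 0 -15 15 30 0" --pt "0 0 0 -50 10 45 0" --pt "0 0 0 -80 0 45 0" --pt "0 0 0 -80 0 45 0" --pt "0 0 0 -80 0 45 0"

```text
clock: 76.75
tcp_pos: [0.4538, 0.3084, 0.2353]
orientation: [-1.508, 2.754, -0.003]
contact_force: [0.8, -0.1, 0.0]
grip_width: 0.0855
gripper_force: 0.0
```

```bash
python3 - 2>/dev/null <<'E'
from pl import *
C=plates()
# rack slots: profile along rack y
a=np.radians(-5.8); e1=np.array([np.cos(a),np.sin(a)]); e2=np.array([-e1[1],e1[0]])
U=(C[...,:2]*1e3-[546.4,-254.9])@e1; V=(C[...,:2]*1e3-[546.4,-254.9])@e2; Z=C[...,2]*1e3
m=(abs(U)<24)&(V>-100)&(V<100); b=np.round(V[m]/3).astype(int); print([(3*int(k),int(np.median(Z[m][b==k]))) for k in np.unique(b)])
m=(Z>33)&(Z<48)&(abs(V)<120)&(abs(U)<60); print("u",np.percentile(U[m],[.5,99.5]).round(1),"v",np.percentile(V[m],[.5,99.5]).round(1),cv2.minAreaRect(np.c_[U[m],V[m]].astype(np.float32)))
q,_=r.grab_frame("scene"); p,_=load("top")
h=np.zeros((400,790,3),np.uint8); h[:360,:390]=cv2.resize(q[140:260,320:450],None,fx=3,fy=3,interpolation=cv2.INTER_CUBIC); h[:200,390:]=cv2.resize(p[190:240,400:500],None,fx=4,fy=4,interpolation=cv2.INTER_CUBIC); cv2.imwrite("pics/n2.png",h)
E
```

```text
t 76.75 tcp [453.8 308.4 235.3] az 147.4 zdir [ 0.002 -0.001 -1.   ] F [ 0.8 -0.1  0. ] w 85.5 g 0.0 q7 1.38
plate@-60 61 mid [484.2 136.2] az 146.9 ext [ 6.1 54.3] z [119.6 121.3 122.8]
   press 0.2 -61.8
plate@0 63 mid [517.3 186.1] az 147.1 ext [ 5.9 53.4] z [117.2 121.3 122.9]
   press 1.1 -2.0
plate@60 67 mid [551.2 236.8] az 147.2 ext [ 6.3 54.7] z [117.9 121.4 123.3]
   press 2.2 59.0
knob 33 mid [533.7 302.7] az 45.0 ext [12.3 15.6] z [ 97.3 101.4 103. ]
   press -48.1 105.0
block 224 [472.  -72.1  74.7]
[(-99, 39), (-96, 36), (-93, 27), (-84, 36), (-81, 39), (-78, 40), (-75, 37), (-72, 20), (-69, 12), (-63, 34), (-60, 36), (-57, 40), (-54, 40), (-51, 37), (-48, 24), (-42, 34), (-39, 37), (-36, 41), (-33, 40), (-30, 36), (-27, 19), (-24, 12), (-15, 37), (-12, 41), (-9, 40), (-6, 35), (-3, 19), (3, 35), (6, 37), (9, 40), (12, 39), (15, 29), (18, 13), (21, 12), (27, 34), (30, 37), (33, 40), (36, 38), (39, 33), (45, 36), (48, 38), (51, 40), (54, 39), (57, 29), (60, 12), (63, 11), (66, 11), (69, 11), (72, 11), (75, 10), (78, 2), (81, 1), (84, 2), (87, 1), (90, 1), (93, 1), (96, 2), (99, 1)]
u [-43.2  43.3] v [-117.5   75.4] ((0.3307456970214844, -21.96007537841797), (196.3527374267578, 86.83940887451172), 89.68659210205078)
```

View pics/n2.png

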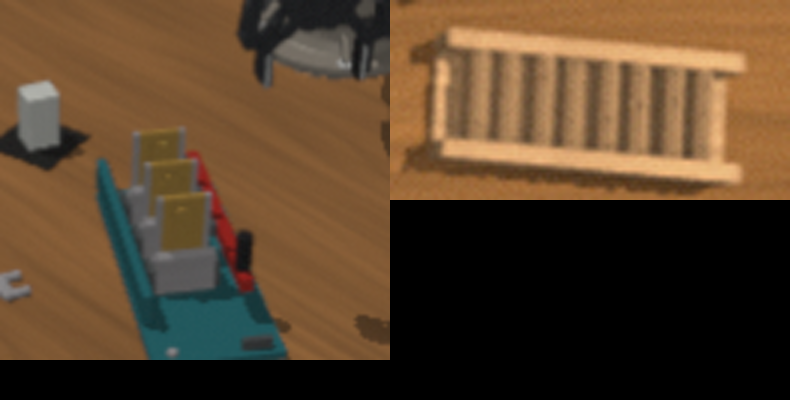

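The anvil sides now show faint boss arcs on all three plates, the carriage is open, and the block is on its mat. The rack is empty, and its slots are at the original plate positions. I'll turn the tool back and return the plates.

servo_tool --pt "0 0 -7 10 -8 0 0" --pt "0 0 -14 25 -19 0 0" --pt "0 0 -21 45 -33 0 0" --pt "0 0 -28 65 -48 0 0" --pt "0 0 -35 85 -63 0 0"

```text
clock: 77.47
tcp_pos: [0.5413, 0.2449, 0.2338]
orientation: [0.598, -3.084, -0.001]
contact_force: [-0.4, 0.0, -0.3]
grip_width: 0.0855
gripper_force: 0.0
```

servo_tool --pt "0 0 -7 12 -8.2 0 0" --pt "0 0 -14 12 -8.2 0 0" --pt "0 0 -21 12 -8.2 0 0" --pt "0 0 -28 12 -8.2 0 0" --pt "0 0 -35 12 -8.2 0 0"

```text
clock: 77.88
tcp_pos: [0.5525, 0.2374, 0.2336]
orientation: [-0.358, -3.12, -0.001]
contact_force: [0.3, -0.2, 0.9]
grip_width: 0.0852
gripper_force: 0.0
```

servo_tool --pt "0 0 -7 0 0 0 0" --pt "0 0 -14 0 0 0 0" --pt "0 0 -21 0 0 0 0" --pt "0 0 -28 0 0 0 0" --pt "0 0 -35 0 0 0 0"

```text
clock: 78.3
tcp_pos: [0.5524, 0.2375, 0.2336]
orientation: [-1.279, -2.868, -0.0]
contact_force: [-0.6, -0.5, -0.5]
grip_width: 0.0855
gripper_force: 0.0
```

servo_tool --pt "0 0 -7 0 0 0 0" --pt "0 0 -14 0 0 0 0" --pt "0 0 -21 0 0 0 0" --pt "0 0 -28 0 0 0 0" --pt "0 0 -35 0 0 0 0"

```text
clock: 78.72
tcp_pos: [0.5524, 0.2375, 0.2336]
orientation: [-2.083, -2.351, 0.001]
contact_force: [-0.3, 0.6, 0.5]
grip_width: 0.0852
gripper_force: 0.0
```

servo_tool --pt "0 0 -7 0 0 0 0" --pt "0 0 -14 0 0 0 0" --pt "0 0 -21 0 0 0 0" --pt "0 0 -28 0 0 0 0" --pt "0 0 -35 0 0 0 0"

```text
clock: 79.13
tcp_pos: [0.5523, 0.2376, 0.2335]
orientation: [-2.693, -1.616, 0.001]
contact_force: [-0.5, 0.1, -0.3]
grip_width: 0.0854
gripper_force: 0.0
```

servo_tool --pt "0 0 -5 0 0 -10 0" --pt "0 0 -5 0 0 -40 0" --pt "0 0 -5 0 0 -70 0" --pt "0 0 -5 0 0 -90 0" --pt "0 0 -5 0 0 -90 0"

```text
clock: 79.55
tcp_pos: [0.5496, 0.2359, 0.1391]
orientation: [-2.756, -1.506, 0.013]
contact_force: [-0.6, -0.0, 0.4]
grip_width: 0.0853
gripper_force: 0.0
```

servo_tool --pt "0 0 0 0 0 0 0" --pt "0 0 0 0 0 0 0"

```text
clock: 79.72
tcp_pos: [0.553, 0.2381, 0.1452]
orientation: [-2.757, -1.506, -0.003]
contact_force: [-0.0, -0.4, 0.3]
grip_width: 0.0851
gripper_force: 0.0
```

```bash
python3 s.py
```

```text
t 79.72 tcp [553.  238.1 145.2] az -32.7 zdir [ 0.001  0.001 -1.   ] F [-0.  -0.4  0.3] w 85.1 g 0.0 q7 -1.31
```

servo_tool --pt "0 0 0 -0.8 -0.5 -20 0" --pt "0 0 0 -0.8 -0.5 -40 0" --pt "0 0 0 -0.8 -0.5 -58 0" --pt "0 0 0 -0.8 -0.5 -63 0" --pt "0 0 0 -0.8 -0.5 -63 0"

```text
clock: 80.13
tcp_pos: [0.5514, 0.2369, 0.0812]
orientation: [-2.757, -1.506, 0.001]
contact_force: [-0.3, -0.0, 0.3]
grip_width: 0.0856
gripper_force: 0.0
```

servo_tool --pt "0 0 0 0 0 0 0" --pt "0 0 0 0 0 0 1" --pt "0 0 0 0 0 0 1" --pt "0 0 0 0 0 0 1" --pt "0 0 0 0 0 0 1" --force 60

```text
clock: 80.55
tcp_pos: [0.5521, 0.2374, 0.0826]
orientation: [2.757, 1.506, 0.004]
contact_force: [-1.5, -0.2, 6.0]
grip_width: 0.0549
gripper_force: 62.4
```

servo_tool --pt "0 0 0 0 0 0 1" --pt "0 0 0 0 0 0 1" --pt "0 0 0 0 0 0 1" --pt "0 0 0 0 0 8 1" --pt "0 0 0 0 0 25 1"

```text
clock: 80.97
tcp_pos: [0.5502, 0.2366, 0.1048]
orientation: [-2.756, -1.506, 0.004]
contact_force: [1.2, 0.9, -3.7]
grip_width: 0.055
gripper_force: 64.6
```

servo_tool --pt "0 0 0 0 0 28 1" --pt "0 0 0 0 0 58 1" --pt "0 0 0 0 0 90 1" --pt "0 0 0 0 0 115 1" --pt "0 0 0 0 0 125 1"

```text
clock: 81.38
tcp_pos: [0.5526, 0.2377, 0.2353]
orientation: [2.757, 1.505, 0.009]
contact_force: [0.1, -0.0, -3.1]
grip_width: 0.0549
gripper_force: 64.7
```

servo_tool --pt "0 0 3 0 -20 0 1" --pt "0 0 7 -1 -50 0 1" --pt "0 0 11 -2 -85 0 1" --pt "0 0 15 -2 -120 0 1" --pt "0 0 19 -3 -155 0 1"

```text
clock: 81.8
tcp_pos: [0.5472, 0.08, 0.23]
orientation: [-2.466, -1.945, 0.003]
contact_force: [0.7, -1.0, -3.5]
grip_width: 0.0544
gripper_force: 64.6
```

servo_tool --pt "0 0 2 -1 -36 0 1" --pt "0 0 4 -2 -72 0 1" --pt "0 0 6 -2 -108 0 1" --pt "0 0 7.9 -3 -144 0 1" --pt "0 0 7.9 -3 -180 0 1"

```text
clock: 82.22
tcp_pos: [0.5439, -0.1, 0.23]
orientation: [-2.329, -2.107, 0.002]
contact_force: [0.9, -1.0, -3.5]
grip_width: 0.0547
gripper_force: 64.6
```

servo_tool --pt "0 0 0 -1 -36 0 1" --pt "0 0 0 -2 -72 0 1" --pt "0 0 0 -2 -108 0 1" --pt "0 0 0 -3 -144 0 1" --pt "0 0 0 -3 -170 0 1"

```text
clock: 82.63
tcp_pos: [0.5404, -0.2722, 0.2297]
orientation: [-2.334, -2.101, 0.004]
contact_force: [0.7, 0.4, -4.2]
grip_width: 0.0548
gripper_force: 64.6
```

servo_tool --pt "0 0 0 -0.8 -20 0 1" --pt "0 0 0 -0.8 -31.5 0 1" --pt "0 0 0 -0.8 -31.5 -20 1" --pt "0 0 0 -0.8 -31.5 -50 1" --pt "0 0 0 -0.8 -31.5 -80 1"

```text
clock: 83.05
tcp_pos: [0.5419, -0.2991, 0.1503]
orientation: [2.33, 2.106, 0.002]
contact_force: [-0.2, -0.8, -4.1]
grip_width: 0.0548
gripper_force: 64.8
```

servo_tool --pt "0 0 0 0 0 0 1" --pt "0 0 0 0 0 0 1" --pt "0 0 0 0 0 0 1"

```text
clock: 83.3
tcp_pos: [0.5425, -0.2993, 0.1523]
orientation: [2.33, 2.106, 0.001]
contact_force: [-0.1, -1.3, -3.2]
grip_width: 0.0548
gripper_force: 65.2
```

```bash
cat > rk.py <<'E'
from s import *
import sys
o=st(); t=o["tcp_pos"]*1e3
a=np.radians(-5.8); e1=np.array([np.cos(a),np.sin(a)]); e2=np.array([-e1[1],e1[0]])
print("tool in slot frame",((t[:2]-[546.4,-254.9])@e1).round(1),((t[:2]-[546.4,-254.9])@e2).round(1))
D=np.array([grab("scene")[1] for _ in range(4)]); D[D==0]=np.nan; C=cloud("scene",np.nanmedian(D,0))*1e3
V=(C[...,:2]-[546.4,-254.9])@e2; U=(C[...,:2]-[546.4,-254.9])@e1; v0=(t[:2]-[546.4,-254.9])@e2
m=(abs(U)<20)&(abs(V-v0)<12)&(C[...,2]>t[2]-72+40)&(C[...,2]<t[2]-72+70); print("scene face v - tool v",(np.median(V[m])-v0).round(1),m.sum())
E
python3 rk.py 2>/dev/null
```

```text
t 83.3 tcp [ 542.5 -299.3  152.3] az -5.8 zdir [ 0.001 -0.    -1.   ] F [-0.1 -1.3 -3.2] w 54.8 g 65.2 q7 0.13
tool in slot frame 0.6 -44.5
scene face v - tool v 1.4 73
```

servo_tool --pt "0 0 0 -0.8 0 -6 1" --pt "0 0 0 -0.8 0 -14 1" --pt "0 0 0 -0.8 0 -22 1" --pt "0 0 0 -0.8 0 -30 1" --pt "0 0 0 -0.8 0 -36 1"

```text
clock: 83.92
tcp_pos: [0.54, -0.2994, 0.1134]
orientation: [-2.33, -2.105, 0.001]
contact_force: [-0.4, 0.3, -3.3]
grip_width: 0.0551
gripper_force: 65.2
```

servo_tool --pt "0 0 0 0 0 -4 1" --pt "0 0 0 0 0 -8 1" --pt "0 0 0 0 0 -13 1" --pt "0 0 0 0 0 -18 1" --pt "0 0 0 0 0 -18 1"

```text
clock: 84.33
tcp_pos: [0.5404, -0.2995, 0.0959]
orientation: [-2.331, -2.105, 0.0]
contact_force: [-0.7, -0.4, -3.4]
grip_width: 0.0548
gripper_force: 65.3
```

servo_tool --pt "0 0 0 0 0 -5 1" --pt "0 0 0 0 0 -10 1" --pt "0 0 0 0 0 -13 1" --pt "0 0 0 0 0 -14.5 1" --pt "0 0 0 0 0 -15 1"

```text
clock: 84.75
tcp_pos: [0.5404, -0.2998, 0.0826]
orientation: [-2.331, -2.105, 0.001]
contact_force: [-3.7, 1.5, 8.2]
grip_width: 0.0546
gripper_force: 66.2
```

servo_tool --pt "0 0 0 0 0 0 0" --pt "0 0 0 0 0 0 0" --pt "0 0 0 0 0 0 0" --pt "0 0 0 0 0 0 0" --pt "0 0 0 0 0 0 0"

```text
clock: 85.17
tcp_pos: [0.5409, -0.2998, 0.0822]
orientation: [2.331, 2.105, 0.0]
contact_force: [-1.0, 0.6, 0.3]
grip_width: 0.0853
gripper_force: 0.0
```

servo_tool --pt "0 0 0 0 0 10 0" --pt "0 0 0 0 0 40 0" --pt "0 0 0 0 0 75 0" --pt "0 0 0 0 0 110 0" --pt "0 0 0 0 0 130 0"

```text
clock: 85.58
tcp_pos: [0.5423, -0.3001, 0.217]
orientation: [2.328, 2.103, 0.003]
contact_force: [0.7, -0.2, 0.3]
grip_width: 0.0856
gripper_force: 0.0
```

servo_tool --pt "0 0 -3 -1 20 0 0" --pt "0 0 -7 -2 50 0 0" --pt "0 0 -11 -4 88 0 0" --pt "0 0 -15 -6 126 0 0" --pt "0 0 -19 -8 164 0 0"

```text
clock: 86.0
tcp_pos: [0.5325, -0.1343, 0.213]
orientation: [2.65, 1.686, 0.001]
contact_force: [1.9, 0.5, -0.3]
grip_width: 0.0852
gripper_force: 0.0
```

servo_tool --pt "0 0 -3 -2 38 0 0" --pt "0 0 -6 -4 76 0 0" --pt "0 0 -7.9 -6 114 0 0" --pt "0 0 -7.9 -8 152 0 0" --pt "0 0 -7.9 -10 188 0 0"

```text
clock: 86.42
tcp_pos: [0.5224, 0.0545, 0.2131]
orientation: [2.756, 1.506, 0.002]
contact_force: [0.3, 0.4, 0.5]
grip_width: 0.085
gripper_force: 0.0
```

servo_tool --pt "0 0 0 -2 36 0 0" --pt "0 0 0 -4 72 0 0" --pt "0 0 0 -5 105 0 0" --pt "0 0 0 -5.7 128 0 0" --pt "0 0 0 -5.7 133.8 0 0"

```text
clock: 86.83
tcp_pos: [0.516, 0.1917, 0.2132]
orientation: [-2.75, -1.514, -0.004]
contact_force: [0.1, 0.5, 1.0]
grip_width: 0.0852
gripper_force: 0.0
```

servo_tool --pt "0 0 0 0 0 0 0" --pt "0 0 0 0 0 -20 0" --pt "0 0 0 0 0 -50 0" --pt "0 0 0 0 0 -66 0" --pt "0 0 0 0 0 -66 0"

```text
clock: 87.25
tcp_pos: [0.5152, 0.1825, 0.1428]
orientation: [2.759, 1.502, -0.011]
contact_force: [-0.2, -0.6, -0.4]
grip_width: 0.0856
gripper_force: 0.0
```

servo_tool --pt "0 0 0 0 0 0 0" --pt "0 0 0 0 0 0 0" --pt "0 0 0 0 0 0 0"

```text
clock: 87.5
tcp_pos: [0.5182, 0.1859, 0.1476]
orientation: [2.758, 1.504, 0.004]
contact_force: [0.0, -0.2, 0.6]
grip_width: 0.0854
gripper_force: 0.0
```

```bash
python3 - 2>/dev/null <<'E'
from m2 import *
from s import st
st(); p,d=grab("top"); C=cloud("top",d)
m=(np.hypot(C[...,0]*1e3-541.2,C[...,1]*1e3+299.5)<32)&(abs(C[...,2]-.121)<.008); line("rack plate",C[m])
E
```

```text
t 87.5 tcp [518.2 185.9 147.6] az -32.8 zdir [ 0.003  0.001 -1.   ] F [ 0.  -0.2  0.6] w 85.4 g 0.0 q7 -1.25
rack plate 84 mid [ 538.6 -299.8] az 173.3 ext [ 7.9 55.2] z [115.  120.6 124.2]
```

servo_tool --pt "0 0 0 -0.8 0.4 -20 0" --pt "0 0 0 -0.8 0.4 -40 0" --pt "0 0 0 -0.8 0.4 -60 0" --pt "0 0 0 -0.8 0.4 -65 0" --pt "0 0 0 -0.8 0.4 -65 0"

```text
clock: 87.97
tcp_pos: [0.5156, 0.1861, 0.0805]
orientation: [-2.757, -1.506, 0.003]
contact_force: [-0.8, 0.5, 0.0]
grip_width: 0.0858
gripper_force: 0.0
```

servo_tool --pt "0 0 0 0 0 0 0" --pt "0 0 0 0 0 0 1" --pt "0 0 0 0 0 0 1" --pt "0 0 0 0 0 0 1" --pt "0 0 0 0 0 0 1"

```text
clock: 88.38
tcp_pos: [0.5171, 0.1869, 0.0825]
orientation: [2.757, 1.505, 0.004]
contact_force: [-1.0, -0.6, 5.3]
grip_width: 0.0548
gripper_force: 62.7
```

servo_tool --pt "0 0 0 0 0 0 1" --pt "0 0 0 0 0 0 1" --pt "0 0 0 0 0 0 1" --pt "0 0 0 0 0 8 1" --pt "0 0 0 0 0 25 1"

```text
clock: 88.8
tcp_pos: [0.5155, 0.1869, 0.1053]
orientation: [-2.755, -1.506, 0.002]
contact_force: [2.0, 2.6, -4.1]
grip_width: 0.0549
gripper_force: 64.5
```

servo_tool --pt "0 0 0 0 0 28 1" --pt "0 0 0 0 0 58 1" --pt "0 0 0 0 0 90 1" --pt "0 0 0 0 0 115 1" --pt "0 0 0 0 0 125 1"

```text
clock: 89.22
tcp_pos: [0.5175, 0.1873, 0.2353]
orientation: [2.756, 1.505, 0.009]
contact_force: [0.4, 1.3, -2.5]
grip_width: 0.0548
gripper_force: 64.7
```

servo_tool --pt "0 0 3 1 -20 0 1" --pt "0 0 7 3 -50 0 1" --pt "0 0 11 6 -85 0 1" --pt "0 0 15 8 -120 0 1" --pt "0 0 19 10 -155 0 1"

```text
clock: 89.63
tcp_pos: [0.5252, 0.0299, 0.2302]
orientation: [-2.466, -1.945, 0.002]
contact_force: [-0.2, 0.4, -2.7]
grip_width: 0.0554
gripper_force: 64.6
```

servo_tool --pt "0 0 2 2 -36 0 1" --pt "0 0 4 5 -72 0 1" --pt "0 0 6 7 -108 0 1" --pt "0 0 7.9 10 -144 0 1" --pt "0 0 7.9 12 -180 0 1"

```text
clock: 90.05
tcp_pos: [0.5372, -0.1502, 0.2301]
orientation: [-2.329, -2.107, 0.002]
contact_force: [0.5, 0.2, -3.3]
grip_width: 0.0552
gripper_force: 64.6
```

servo_tool --pt "0 0 0 2 -36 0 1" --pt "0 0 0 5 -70 0 1" --pt "0 0 0 7 -98 0 1" --pt "0 0 0 7.4 -106.3 0 1" --pt "0 0 0 7.4 -106.3 0 1"

```text
clock: 90.47
tcp_pos: [0.544, -0.2584, 0.2296]
orientation: [-2.336, -2.098, 0.003]
contact_force: [0.1, 0.4, -2.6]
grip_width: 0.0547
gripper_force: 64.6
```

servo_tool --pt "0 0 0 0 0 -10 1" --pt "0 0 0 0 0 -30 1" --pt "0 0 0 0 0 -60 1" --pt "0 0 0 0 0 -75 1" --pt "0 0 0 0 0 -80 1"

```text
clock: 90.88
tcp_pos: [0.5434, -0.2514, 0.1471]
orientation: [-2.323, -2.105, 0.003]
contact_force: [-0.5, 0.7, -3.7]
grip_width: 0.0546
gripper_force: 64.6
```

servo_tool --pt "0 0 0 0 0 0 1" --pt "0 0 0 0 0 0 1" --pt "0 0 0 0 0 0 1"

```text
clock: 91.13
tcp_pos: [0.5467, -0.2543, 0.1523]
orientation: [2.329, 2.106, 0.002]
contact_force: [1.4, -0.1, -3.6]
grip_width: 0.0549
gripper_force: 64.6
```

```bash
python3 rk.py 2>/dev/null
```

```text
t 91.13 tcp [ 546.7 -254.3  152.3] az -5.8 zdir [ 0.002 -0.001 -1.   ] F [ 1.4 -0.1 -3.6] w 54.9 g 64.6 q7 0.06
tool in slot frame 0.2 0.6
scene face v - tool v 1.2 74
```

servo_tool --pt "0 0 0 0.3 -0.4 -6 1" --pt "0 0 0 0.3 -0.4 -14 1" --pt "0 0 0 0.3 -0.4 -22 1" --pt "0 0 0 0.3 -0.4 -30 1" --pt "0 0 0 0.3 -0.4 -36 1"

```text
clock: 91.75
tcp_pos: [0.5452, -0.255, 0.1134]
orientation: [-2.33, -2.105, 0.001]
contact_force: [-0.5, 0.7, -3.4]
grip_width: 0.0549
gripper_force: 64.6
```

servo_tool --pt "0 0 0 0 0 -4 1" --pt "0 0 0 0 0 -8 1" --pt "0 0 0 0 0 -13 1" --pt "0 0 0 0 0 -18 1" --pt "0 0 0 0 0 -18 1"

```text
clock: 92.17
tcp_pos: [0.5453, -0.255, 0.0959]
orientation: [-2.33, -2.105, 0.001]
contact_force: [-0.2, -0.1, -2.9]
grip_width: 0.0552
gripper_force: 64.6
```

servo_tool --pt "0 0 0 0 0 -5 1" --pt "0 0 0 0 0 -10 1" --pt "0 0 0 0 0 -13 1" --pt "0 0 0 0 0 -14.5 1" --pt "0 0 0 0 0 -15 1"

```text
clock: 92.58
tcp_pos: [0.5457, -0.2552, 0.0825]
orientation: [-2.331, -2.105, 0.001]
contact_force: [-3.6, 0.8, 7.5]
grip_width: 0.0552
gripper_force: 65.5
```

servo_tool --pt "0 0 0 0 0 0 0" --pt "0 0 0 0 0 0 0" --pt "0 0 0 0 0 0 0" --pt "0 0 0 0 0 0 0" --pt "0 0 0 0 0 0 0"

```text
clock: 93.0
tcp_pos: [0.5461, -0.2552, 0.0821]
orientation: [2.331, 2.105, 0.0]
contact_force: [0.1, 0.1, -0.7]
grip_width: 0.0853
gripper_force: 0.0
```

servo_tool --pt "0 0 0 0 0 10 0" --pt "0 0 0 0 0 40 0" --pt "0 0 0 0 0 75 0" --pt "0 0 0 0 0 110 0" --pt "0 0 0 0 0 130 0"

```text
clock: 93.42
tcp_pos: [0.5475, -0.2555, 0.2169]
orientation: [2.328, 2.103, 0.004]
contact_force: [0.1, -0.1, 0.5]
grip_width: 0.0853
gripper_force: 0.0
```

servo_tool --pt "0 0 -3 -3 20 0 0" --pt "0 0 -7 -8 50 0 0" --pt "0 0 -11 -13 85 0 0" --pt "0 0 -15 -19 120 0 0" --pt "0 0 -19 -24 155 0 0"

```text
clock: 93.83
tcp_pos: [0.5215, -0.0988, 0.2129]
orientation: [2.65, 1.686, 0.001]
contact_force: [-0.4, 0.8, -0.9]
grip_width: 0.0856
gripper_force: 0.0
```

servo_tool --pt "0 0 -3 -6 38 0 0" --pt "0 0 -6 -12 76 0 0" --pt "0 0 -7.9 -18 114 0 0" --pt "0 0 -7.9 -24 152 0 0" --pt "0 0 -7.9 -28 180 0 0"

```text
clock: 94.25
tcp_pos: [0.493, 0.0835, 0.2131]
orientation: [-2.755, -1.509, -0.002]
contact_force: [0.2, 0.1, 0.1]
grip_width: 0.0852
gripper_force: 0.0
```

servo_tool --pt "0 0 0 -5 30 0 0" --pt "0 0 0 -8.4 52 0 0" --pt "0 0 0 -9.4 56.4 0 0" --pt "0 0 0 -9.4 56.4 0 0" --pt "0 0 0 -9.4 56.4 0 0"

```text
clock: 94.67
tcp_pos: [0.4847, 0.1354, 0.2124]
orientation: [2.757, 1.505, 0.0]
contact_force: [-0.4, -0.6, 0.4]
grip_width: 0.0855
gripper_force: 0.0
```

servo_tool --pt "0 0 0 0 0 -10 0" --pt "0 0 0 0 0 -35 0" --pt "0 0 0 0 0 -60 0" --pt "0 0 0 0 0 -66 0" --pt "0 0 0 0 0 -66 0"

```text
clock: 95.08
tcp_pos: [0.4831, 0.1343, 0.1439]
orientation: [-2.758, -1.503, 0.008]
contact_force: [0.4, -0.1, 0.7]
grip_width: 0.0853
gripper_force: 0.0
```

servo_tool --pt "0 0 0 0 0 0 0" --pt "0 0 0 0 0 0 0" --pt "0 0 0 0 0 0 0"

```text
clock: 95.33
tcp_pos: [0.4855, 0.1364, 0.1473]
orientation: [2.757, 1.505, 0.004]
contact_force: [-0.1, -0.2, 0.5]
grip_width: 0.0856
gripper_force: 0.0
```

```bash
python3 s.py
```

```text
t 95.33 tcp [485.5 136.4 147.3] az -32.8 zdir [ 0.002  0.001 -1.   ] F [-0.1 -0.2  0.5] w 85.6 g 0.0 q7 -1.17
```

servo_tool --pt "0 0 0 -0.8 0.2 -20 0" --pt "0 0 0 -0.8 0.2 -40 0" --pt "0 0 0 -0.8 0.2 -60 0" --pt "0 0 0 -0.8 0.2 -65 0" --pt "0 0 0 -0.8 0.2 -65 0"

```text
clock: 95.75
tcp_pos: [0.4832, 0.1362, 0.0805]
orientation: [-2.757, -1.506, 0.003]
contact_force: [0.1, 0.8, 0.1]
grip_width: 0.0856
gripper_force: 0.0
```

servo_tool --pt "0 0 0 0 0 0 0" --pt "0 0 0 0 0 0 1" --pt "0 0 0 0 0 0 1" --pt "0 0 0 0 0 0 1" --pt "0 0 0 0 0 0 1"

```text
clock: 96.17
tcp_pos: [0.4846, 0.1368, 0.0824]
orientation: [2.757, 1.505, 0.003]
contact_force: [-2.1, -0.5, 6.2]
grip_width: 0.0547
gripper_force: 62.2
```

servo_tool --pt "0 0 0 0 0 0 1" --pt "0 0 0 0 0 0 1" --pt "0 0 0 0 0 0 1" --pt "0 0 0 0 0 8 1" --pt "0 0 0 0 0 25 1"

```text
clock: 96.58
tcp_pos: [0.4829, 0.1368, 0.1054]
orientation: [-2.756, -1.506, 0.002]
contact_force: [2.2, 1.8, -4.3]
grip_width: 0.0549
gripper_force: 64.6
```

servo_tool --pt "0 0 0 0 0 28 1" --pt "0 0 0 0 0 58 1" --pt "0 0 0 0 0 90 1" --pt "0 0 0 0 0 115 1" --pt "0 0 0 0 0 125 1"

```text
clock: 97.0
tcp_pos: [0.485, 0.1371, 0.235]
orientation: [2.756, 1.505, 0.008]
contact_force: [0.5, 0.8, -2.9]
grip_width: 0.0548
gripper_force: 64.9
```

servo_tool --pt "0 0 3 4 -20 0 1" --pt "0 0 7 10 -50 0 1" --pt "0 0 11 16 -85 0 1" --pt "0 0 15 23 -120 0 1" --pt "0 0 19 30 -155 0 1"

```text
clock: 97.42
tcp_pos: [0.5128, -0.0202, 0.2302]
orientation: [-2.466, -1.945, 0.002]
contact_force: [0.8, -0.4, -3.0]
grip_width: 0.0546
gripper_force: 64.7
```

servo_tool --pt "0 0 2 7 -36 0 1" --pt "0 0 4 14 -72 0 1" --pt "0 0 6 21 -108 0 1" --pt "0 0 7.9 28 -144 0 1" --pt "0 0 7.9 34 -175 0 1"

```text
clock: 97.83
tcp_pos: [0.5467, -0.1965, 0.2299]
orientation: [-2.33, -2.105, 0.003]
contact_force: [0.8, 0.5, -2.7]
grip_width: 0.0545
gripper_force: 64.7
```

servo_tool --pt "0 0 0 3.4 -17.9 0 1" --pt "0 0 0 3.4 -17.9 0 1" --pt "0 0 0 3.4 -17.9 -10 1" --pt "0 0 0 3.4 -17.9 -30 1" --pt "0 0 0 3.4 -17.9 -55 1"

```text
clock: 98.25
tcp_pos: [0.5517, -0.2098, 0.1757]
orientation: [2.329, 2.107, 0.003]
contact_force: [-0.8, 0.1, -3.9]
grip_width: 0.0546
gripper_force: 64.8
```

servo_tool --pt "0 0 0 0 0 -20 1" --pt "0 0 0 0 0 -25 1" --pt "0 0 0 0 0 -25 1" --pt "0 0 0 0 0 -25 1"

```text
clock: 98.58
tcp_pos: [0.5513, -0.2104, 0.1512]
orientation: [-2.33, -2.107, -0.001]
contact_force: [0.1, -0.2, -2.4]
grip_width: 0.0547
gripper_force: 64.7
```

```bash
python3 rk.py 2>/dev/null
```

```text
t 98.58 tcp [ 551.3 -210.4  151.2] az -5.7 zdir [-0.     0.001 -1.   ] F [ 0.1 -0.2 -2.4] w 54.7 g 64.7 q7 -0.01
tool in slot frame 0.4 44.8
scene face v - tool v 1.5 70
```

servo_tool --pt "0 0 0 0 -1 -6 1" --pt "0 0 0 0 -1 -14 1" --pt "0 0 0 0 -1 -22 1" --pt "0 0 0 0 -1 -30 1" --pt "0 0 0 0 -1 -36 1"

```text
clock: 99.2
tcp_pos: [0.5504, -0.2123, 0.1134]
orientation: [-2.33, -2.105, 0.001]
contact_force: [0.1, -0.2, -2.8]
grip_width: 0.0548
gripper_force: 64.7
```

servo_tool --pt "0 0 0 0 0 -4 1" --pt "0 0 0 0 0 -8 1" --pt "0 0 0 0 0 -13 1" --pt "0 0 0 0 0 -18 1" --pt "0 0 0 0 0 -18 1"

```text
clock: 99.62
tcp_pos: [0.5505, -0.2123, 0.0959]
orientation: [-2.33, -2.105, 0.001]
contact_force: [-0.2, -0.0, -3.6]
grip_width: 0.0551
gripper_force: 64.7
```

Lower it, release, rise, move well away towards the robot, and check everything.

servo_tool --pt "0 0 0 0 0 -5 1" --pt "0 0 0 0 0 -10 1" --pt "0 0 0 0 0 -13 1" --pt "0 0 0 0 0 -14.5 1" --pt "0 0 0 0 0 -15 1"

```text
clock: 100.03
tcp_pos: [0.5509, -0.2125, 0.0825]
orientation: [-2.331, -2.105, 0.001]
contact_force: [-3.5, 1.2, 7.6]
grip_width: 0.0548
gripper_force: 65.6
```

servo_tool --pt "0 0 0 0 0 0 0" --pt "0 0 0 0 0 0 0" --pt "0 0 0 0 0 0 0" --pt "0 0 0 0 0 0 0" --pt "0 0 0 0 0 0 0"

```text
clock: 100.45
tcp_pos: [0.5514, -0.2125, 0.0822]
orientation: [2.331, 2.105, 0.001]
contact_force: [-0.9, 0.1, 0.8]
grip_width: 0.0854
gripper_force: 0.0
```

servo_tool --pt "0 0 0 0 0 10 0" --pt "0 0 0 0 0 40 0" --pt "0 0 0 0 0 75 0" --pt "0 0 0 0 0 110 0" --pt "0 0 0 0 0 140 0"

```text
clock: 100.87
tcp_pos: [0.5515, -0.2124, 0.2252]
orientation: [2.33, 2.105, 0.002]
contact_force: [0.3, 0.1, -0.0]
grip_width: 0.0854
gripper_force: 0.0
```

servo_tool --pt "0 0 0 -15 -25 20 0" --pt "0 0 0 -40 -55 30 0" --pt "0 0 0 -65 -85 30 0" --pt "0 0 0 -90 -115 30 0" --pt "0 0 0 -115 -145 30 0"

```text
clock: 101.28
tcp_pos: [0.435, -0.3586, 0.2534]
orientation: [2.33, 2.105, 0.0]
contact_force: [-0.1, -0.2, -0.2]
grip_width: 0.0852
gripper_force: 0.0
```

servo_tool --pt "0 0 0 0 -30 0 0" --pt "0 0 0 0 -50 0 0" --pt "0 0 0 0 -50 0 0" --pt "0 0 0 0 -50 0 0" --pt "0 0 0 0 -50 0 0"

```text
clock: 101.7
tcp_pos: [0.4366, -0.4063, 0.2524]
orientation: [-2.33, -2.107, -0.001]
contact_force: [0.2, 0.2, 0.1]
grip_width: 0.0854
gripper_force: 0.0
```

```bash
python3 - 2>/dev/null <<'E'
from pl import *
C=plates()
for c in [(552,-211.4),(546.4,-254.9),(541.2,-299.5)]:
    m=(np.hypot(C[...,0]*1e3-c[0],C[...,1]*1e3-c[1])<32)&(abs(C[...,2]-.121)<.008)&(abs((C[...,0]*1e3-c[0])*.1+C[...,1]*1e3-c[1])<8); line("rack plate",C[m])
q,_=r.grab_frame("scene"); cv2.imwrite("pics/f.png",cv2.resize(q[130:275,230:430],None,fx=4,fy=4,interpolation=cv2.INTER_CUBIC))
E
```

```text
t 101.7 tcp [ 436.6 -406.3  252.4] az -5.8 zdir [ 0.     0.001 -1.   ] F [0.2 0.2 0.1] w 85.4 g 0.0 q7 0.45
no plate seen -60 0
no plate seen 0 0
no plate seen 60 0
knob 41 mid [531.9 304.4] az 22.69999999999999 ext [15.9 15.8] z [ 99.6 101.1 102.5]
   press -50.6 105.5
block 225 [471.9 -72.   74.7]
rack plate 79 mid [ 549.5 -211.3] az 174.1 ext [ 6.3 54.8] z [114.9 121.6 123. ]
rack plate 80 mid [ 545.2 -254.4] az 175.1 ext [ 6.4 52.4] z [114.7 121.5 123.5]
rack plate 87 mid [ 538.4 -300.4] az 173.5 ext [ 7.1 54.8] z [114.2 121.3 123.3]
```

View pics/f.png

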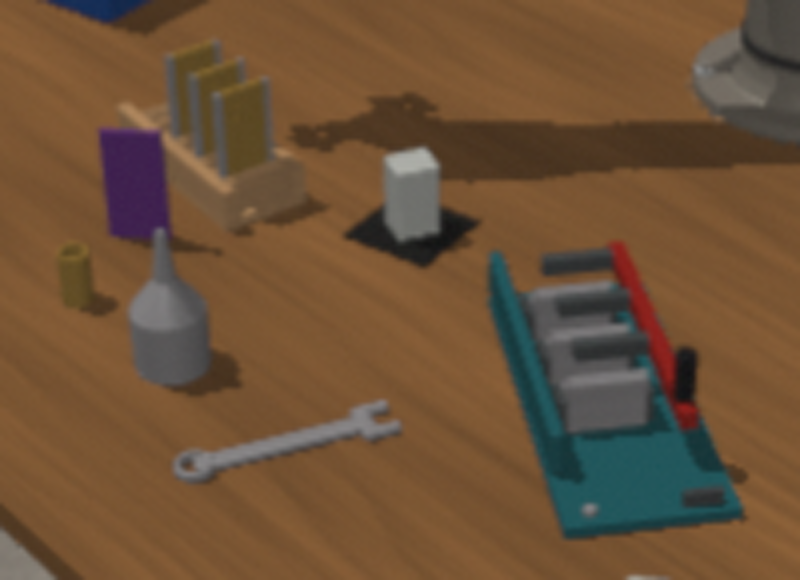

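Three plates are home in the rack, the block is centred on its mat, the carriage is open with the nests empty, and the bystanders look untouched. Handing in.

```bash
python3 -c "
from bench import r
print(r.hand_in())"
```

```text
the job is handed in; nothing more can be done
None
```

The job is done and handed in (no result came back): the three plates present were pressed boss side then plain side and are back home in the rack. The carriage is open, and the block is on its mat, re-centred after it was knocked aside early on.

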